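# Stamp a batch of biscuit tiles in the marking press and stack them on the sloping rack

### The arm

A 6-joint arm with a two-finger parallel gripper is mounted at the origin on the work surface. World frame = base frame: x ahead of the robot, y to its left, z up, the work surface at z = 0. Lengths are in m, angles in degrees, forces in N, time in s.
With the tool pointing down it reaches from about 0.3 to 0.75 m from the base axis. Payload 8.5 kg.
Tool frame: the origin (TCP) lies on the mounting face of the last link; the fingertips stand tip_extent ahead of it and the grasp point (between the pads) lies 155 mm ahead of it (tip_extent is the distance from the TCP to the fingertips, in m); z points along the fingers, y is the line along which they close (so a half turn about z gives the same grasp; the last joint's range is limited). The gripper opens to 85 mm and grips with 20 to 120 N. Pads are 22 mm wide; open, the fingers measure 114 mm over their backs; the gripper's body (76 mm by 85 mm) begins 54 mm behind the grasp point. The pads swing forward as they close: fully open they stand 13 mm farther back than shut.
Start: joints at [-77.08, 21.807, 74.336, -0, 83.858, -12.336], TCP at [0.235, -0.497, 0.405] pointing down, gripper open.
Joint ranges: [-178.18, 178.18], [-50.72, 133.34], [12.68, 142.11], [-81.47, 261.47], [9.98, 163.14], [-165.26, 165.26]. Speed limits (degrees/s): [136.94, 136.94, 180, 180, 180, 180].

### API

Orientations are given as a 3x3 rotation matrix whose columns are the frame's x, y, z axes.
In Python, from rig import observe, get_image, camera_params, close_job, tip_extent gives the robot as it stands.
- The arm moves only by the shell command python3 -m creep 'ROWS' [FORCE]. ROWS is JSON, a list of rows, each an object with "jaw": the gripper's target within -1 to 1 (shut at 1, half-way at 0, fully open at -1); "travel": the shift along the world's x, y, z in mm, a list of three; "roll": the turn about the world's z in rad. A call has 1 to 12 rows; each row is the pose to reach, as a shift and turn from the pose commanded when the call began; what a row does not reach only later rows make up. A row lasts 1/10 s, in which the tool goes at most 50 mm and 8.59 degrees, less where a joint would pass 70% of its speed; a pose out of reach is approached as far as the arm can. A call with a gripper value outside its range is refused whole. The fingers move at their own pace and stop on an object; FORCE is the grip in N (left out, the last holds). Time passes only in rows, so rows that repeat a pose let the fingers close. It gives the time, the measured TCP pose, the force, the opening and the grip force at its end, in the units of the state.
- observe(): the state, without advancing time (a new reading comes with each control period).
- get_image(name): name is "side" or "top" or "wrist"; returns (picture, depth): 480x640x3 uint8, red, green, blue; 480x640 float32, m along the optical axis (not along the pixel's ray), 0 where there is no reading.
- camera_params(name): a dict with "mtx" (3x3 intrinsics, pixels), "extrinsics" (4x4, takes a point from camera to world coordinates). Camera axes: x right, y down, z forward; pixel columns grow to the right and rows downward; lengths in m; the calibration is good to about 2 mm. A picture is of the moment at which its call begins: read the wrist's pose just before it. camera_params takes no time and is no camera call; for the wrist camera it gives the pose at the moment of the call.
- close_job(): hands the job in; it is judged then, once.
The state is a dict: "time_s": time; "q": joint angles; "qvel": joint speeds; "joint_efforts": joint torques, N m; "position": TCP position; "tool_rot": TCP orientation; "ft_force": force on the tool from outside, world axes, zero at the start; "wrist_torque": the same for the moment, N m; "grip_width": finger opening in m; "gripper_force": force on a finger pad.
Only numpy, scipy, OpenCV 4.12 (cv2) and the standard library are available. Lean on these libraries where they do the work, as an engineer would, in place of code of your own. Each camera call takes 0.05 s, during which the arm holds its last target. There are 200 camera calls.

### The job

Stamp every tile blank on the ware board: swing the press's platen fully open, lay each blank flat in a cavity of its own shape, then shut the platen on the whole batch, press the handle fully home against the sprung stamps so that every blank is stamped in the one stroke, and swing it fully open again. Then stack the tiles on the sloping rack, the squares in one pile in the middle of the left bay and the rounds in one pile in the middle of the right bay, each tile lying flat and pushed down until it rests against the stop rail. Leave the press open, and leave the bowls and everything else on the bench as they are.

Things in the scene. Friction and masses are not known exactly. Their poses are not given: they have to be found in the camera images.
- sq1_mid (a point): centre (half-way up) of a square biscuit tile blank, 50 x 50 x 12 mm, 58 g; x and y along its edges, z through its thickness; starts lying flat on the ware board; may be absent
- sq2_mid (a point): centre (half-way up) of a square biscuit tile blank, 50 x 50 x 12 mm, 58 g; x and y along its edges, z through its thickness; starts lying flat on the ware board; may be absent
- rd1_mid (a point): centre (half-way up) of a round biscuit tile blank, 50 mm diameter, 12 mm thick, 46 g; z through its thickness; starts lying flat on the ware board; may be absent
- rd2_mid (a point): centre (half-way up) of a round biscuit tile blank, 50 mm diameter, 12 mm thick, 46 g; z through its thickness; starts lying flat on the ware board; may be absent
- cavity0 (a point): where a seated blank's centre lies in the square cavity (first of the row, at its -x end) of the press nest: 6 mm above the cavity's floor, 2 mm below the nest's top face. The cavity is 54 x 54 mm, square, and 8 mm deep, so a seated blank stands 4 mm proud. Axes as the press
- cavity1 (a point): where a seated blank's centre lies in the round cavity (second of the row) of the press nest: 6 mm above the cavity's floor, 2 mm below the nest's top face. The cavity is 54 mm in diameter, round, and 8 mm deep, so a seated blank stands 4 mm proud. Axes as the press
- cavity2 (a point): where a seated blank's centre lies in the square cavity (third of the row) of the press nest: 6 mm above the cavity's floor, 2 mm below the nest's top face. The cavity is 54 x 54 mm, square, and 8 mm deep, so a seated blank stands 4 mm proud. Axes as the press
- cavity3 (a point): where a seated blank's centre lies in the round cavity (fourth of the row, at its +x end) of the press nest: 6 mm above the cavity's floor, 2 mm below the nest's top face. The cavity is 54 mm in diameter, round, and 8 mm deep, so a seated blank stands 4 mm proud. Axes as the press
- press: hand marking press, fixed; origin under its nest of four cavities in a row along x (62 mm apart; square, round, square, round); y points to the platen's hinge, z up. Cavity floors are 26 mm and the nest's top 34 mm above the bench. At +y and -y each cavity wall has a finger gap 34 mm wide, down to floor level, open to the nest's edge (42 mm from the row's line)
- platen (a joint): angle of the press's iron platen, rad: 0 = fully shut, on its stop; grows as the handle lifts; 2.2 = fully open on its other stop, lying back past upright, where it stays by itself. Below about 1.5 it falls shut (0.7 to 1.1 kg, 4 N at the handle). Its four stamps are sprung: on loaded blanks it comes to rest at 0.03 to 0.05 and must be pushed the last 5 to 9 mm at the handle (up to 10 N)
- platen_hinge (a point): middle of the platen's hinge line, 80 mm from the row of cavities on its +y side and 50 mm above the bench; fixed to the press, axes as the press: x runs along the hinge line
- handle (a point): middle of the platen's handle: a round rubber grip 16 mm in diameter and 104 mm long, parallel to the hinge line and 185 mm from it, on the side away from the hinge; 47 mm of free space between grip and platen; 54 mm above the bench when shut. Its two 12 mm arms join it 60 mm either side of the middle
- rack: wooden rack, fixed; a board sloping 20 degrees, low at the front (-x), where a stop rail stands 30 mm high off the board; two bays side by side, each 119 mm wide between strips 6 mm high and 8 mm thick, 132 mm long up the slope. Tiles do not slide down by themselves. Origin on the bench under its middle
- rack_left (a point): middle of the stop rail's foot in the rack's left bay (left seen from the robot), on the board's surface; the square tiles go here. x points up the slope, away from the rail, y along the rail to the left, z square off the board. A tile pushed home has its centre at x = 0.025, 6 mm off the board if lowest in its pile, 18 mm if second
- rack_right (a point): middle of the stop rail's foot in the rack's right bay (right seen from the robot), on the board's surface; the round tiles go here. x points up the slope, away from the rail, y along the rail to the left, z square off the board. A tile pushed home has its centre at x = 0.025, 6 mm off the board if lowest in its pile, 18 mm if second
- board: wooden ware board lying on the bench, 530 (x) x 200 (y) x 18 mm, fixed; origin at the centre of its underside; carries the blanks and the bowls (two more bowls stand at its far end)
- bowl1: cream biscuit tea bowl, 86 mm across the rim, 52 mm high, standing on the ware board; origin at the centre of its underside; not part of the job, leave it alone
- bowl2: cream biscuit tea bowl, 86 mm across the rim, 52 mm high, standing on the ware board; origin at the centre of its underside; not part of the job, leave it alone
- bowl3: cream biscuit tea bowl, 86 mm across the rim, 52 mm high, standing on the ware board; origin at the centre of its underside; not part of the job, leave it alone
- jar: amber jar, 62 mm diameter, 70 mm high; origin at the centre of its underside; leave it alone
- rib: wooden potter's rib, 95 x 45 x 8 mm, lying on the bench; origin at the centre of its underside; leave it alone
- brush: brush lying on the bench; leave it alone
- mug: blue cup, 80 mm across, 60 mm high; origin at the centre of its underside; leave it alone
Not all that is in view belongs to the job. Leave any blue or red look-alike of the part that bears sq1_mid alone.

How it is judged:
By the outcome, as a careful person would: the job done as asked, in the order asked, and still so for the second after the job is handed in, with the robot touching nothing.
Of sq1, rd1, rd2, sq2 only 2 to 3 are there at a start; the rules pass over those that are not, and their reading is None.
At some moment in a run one of sq1, sq2, rd1, rd2 may be knocked a few centimetres aside while the robot is not near it.
Once in a run the grip may slacken for a moment while it holds something.
It also fails if it takes over 210 s, if anything falls off the work surface, if the arm or the gripper's body presses on something with over 40 N, if the wrist force passes 120 N, or if a joint passes its speed limit or range.

## Working session

There is one attempt and no reset: what is moved stays moved. The work goes in short steps, Python scripts to look and compute and a shell command to move; the robot and the scene stay as the last step left them, time stands still between calls to the robot, and variables do not carry over. Pictures are saved under pics/ and viewed, at most 16 in all, crops included, and the job is handed in when it is done.

```bash
ls; mkdir -p pics
python3 - <<'E'
from rig import *
import cv2,numpy as np
for n in ("top","side"):
    p,d=get_image(n); cv2.imwrite(f"pics/{n}0.png",p[:,:,::-1]); np.save(f"{n}0.npy",d)
    c=camera_params(n); print(n,np.round(c["mtx"],1).tolist(),np.round(c["extrinsics"],3).tolist())
print(tip_extent if not callable(tip_extent) else tip_extent()); print(observe())
E
```

```text
pics
top [[445.9, 0.0, 317.9], [0.0, 445.9, 237.6], [0.0, 0.0, 1.0]] [[0.003, -0.988, 0.154, 0.324], [-1.0, 0.001, 0.023, -0.096], [-0.023, -0.154, -0.988, 1.07], [0.0, 0.0, 0.0, 1.0]]
side [[443.0, 0.0, 318.5], [0.0, 443.0, 235.9], [0.0, 0.0, 1.0]] [[-0.759, -0.378, 0.53, -0.092], [-0.651, 0.445, -0.615, 0.57], [-0.004, -0.812, -0.584, 0.685], [0.0, 0.0, 0.0, 1.0]]
0.1734
{'time_s': 0.1, 'q': array([-7.70818247e+01,  2.18366747e+01,  7.43804464e+01, -1.43625653e-03,
        8.38605958e+01, -1.23373623e+01]), 'qvel': array([-0.03508009, -0.10664612, -0.03852116,  0.0323619 ,  0.01054593,
        0.00070082]), 'joint_efforts': array([ 3.88799381e-03, -4.49217474e+01, -2.31659442e+01, -1.51978420e-04,
        3.63819694e-03,  2.41884912e-06]), 'position': array([ 0.2346311 , -0.4973837 ,  0.40417743]), 'tool_rot': array([[ 9.04412806e-01,  4.26658375e-01, -3.27532234e-04],
       [ 4.26658418e-01, -9.04411887e-01,  1.31651353e-03],
       [ 2.65477477e-04, -1.33041608e-03, -9.99999080e-01]]), 'ft_force': array([ 0.51777776, -0.06047858, -0.02286223]), 'wrist_torque': array([-0.0032341 , -0.02774066, -0.01472123]), 'gripper_force': 0.0, 'grip_width': 0.08563573902769483}
```

View pics/top0.png

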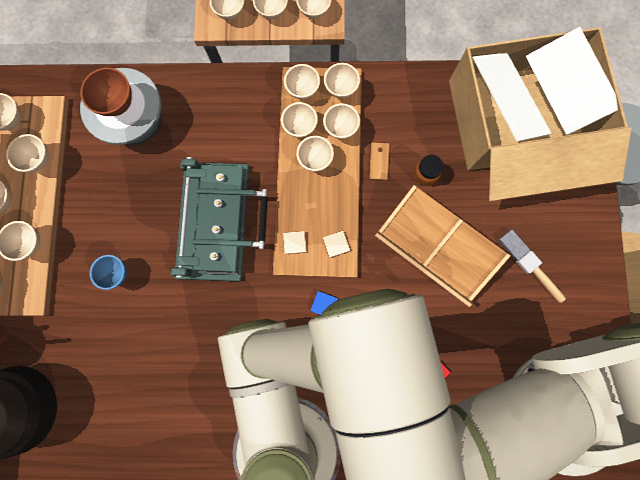

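View pics/side0.png

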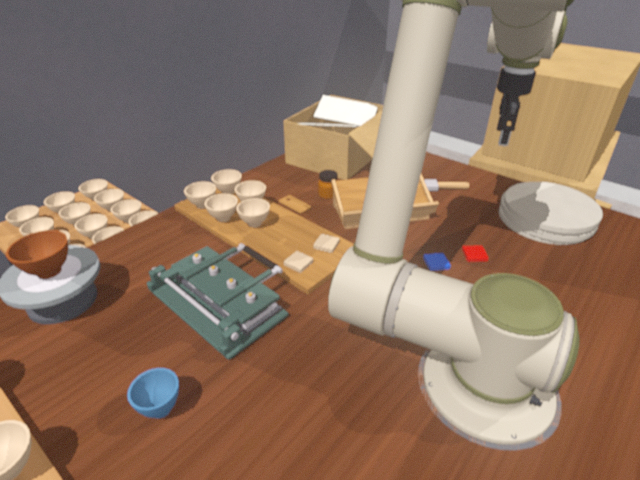

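The top view shows two cream tiles on the board, both apparently square, at (294,242) and (337,243). The blue look-alike is at (323,302) and the red one at (446,370). The press is shut at (215,222) with its handle at (263,218), and the rack is at (443,245). I'll measure these next and confirm the tiles in a crop.

```bash
cat > h.py <<'E'
from rig import *
import cv2,numpy as np
def cloud(n,d=None,c=None):
    c=c or camera_params(n)
    if d is None: d=get_image(n)[1]
    v,u=np.mgrid[:480,:640]; K=c["mtx"]; E=c["extrinsics"]
    P=np.stack([(u-K[0,2])/K[0,0]*d,(v-K[1,2])/K[1,1]*d,d],-1)
    return P@E[:3,:3].T+E[:3,3]
def proj(n,X,c=None):
    c=c or camera_params(n); E=np.linalg.inv(c["extrinsics"]); p=np.asarray(X)@E[:3,:3].T+E[:3,3]; q=p@c["mtx"].T
    return q[...,:2]/q[...,2:]
E
python3 - <<'E'
from h import *
np.set_printoptions(precision=4,suppress=True)
P=cloud("top",np.load("top0.npy")); im=cv2.imread("pics/top0.png")
for name,uv in dict(t1=(294,242),t2=(337,243),board=(315,200),bench=(265,290)).items():
    print(name,P[uv[1],uv[0]])
# tiles
m=np.zeros((480,640),np.uint8); m[225:265,275:360]=1
m&=((P[...,2]>0.0245)&(P[...,2]<.045)).astype(np.uint8)
n,l,s,c=cv2.connectedComponentsWithStats(m)
for i in range(1,n):
    if s[i,4]>50:
        q=P[l==i]; r=cv2.minAreaRect((q[:,:2]*1000).astype(np.float32)); print(s[i,4],c[i],r,q[:,2].mean())
# press: stamp knobs, handle, plates
for name,uv in dict(k1=(220,177),k2=(218,203),k3=(216,229),k4=(214,257),handle=(263,218),h0=(263,197),h1=(262,240),hingeA=(187,165),hingeB=(180,272),plc=(240,168),pld=(240,276),ple=(225,216)).items(): print(name,P[uv[1],uv[0]])
# rack cornes / plane
m=P[170:310,370:515].reshape(-1,3)
for name,uv in dict(far=(415,188),left=(378,236),near=(473,302),right=(508,262),mid=(443,243),bl=(420,225),br=(465,255)).items(): print(name,P[uv[1],uv[0]])
cr=im[150:320,160:530]; cv2.imwrite("pics/crop1.png",cv2.resize(cr,None,fx=2.15,fy=2.15,interpolation=cv2.INTER_CUBIC))
E
```

```text
t1 [ 0.4756 -0.0151  0.0299]
t2 [ 0.4734 -0.1165  0.0285]
board [ 0.5805 -0.0639  0.0158]
bench [ 0.3641  0.0556 -0.0011]
447 [293.8881 242.0224] ((476.0033264160156, -14.723581314086914), (50.35116195678711, 49.98945236206055), 4.910389423370361) 0.029860563395289395
445 [335.5056 243.5303] ((472.2900695800781, -113.03321838378906), (50.28949737548828, 49.64265060424805), 18.561336517333984) 0.029679636252841913
k1 [0.6234 0.1565 0.0687]
k2 [0.5605 0.1581 0.0719]
k3 [0.5001 0.1611 0.0693]
k4 [0.4359 0.1638 0.0671]
handle [0.5272 0.0549 0.0612]
h0 [0.5783 0.0567 0.0561]
h1 [0.4765 0.0568 0.0564]
hingeA [0.6554 0.2381 0.0609]
hingeB [0.4024 0.2429 0.0581]
plc [0.6485 0.1126 0.0575]
pld [0.3965 0.1138 0.0135]
ple [0.5332 0.1446 0.0558]
far [ 0.5926 -0.2935  0.0787]
left [ 0.4856 -0.21    0.0562]
near [ 0.3368 -0.4358  0.0029]
right [ 0.4316 -0.5248 -0.0013]
mid [ 0.468  -0.3553  0.0652]
bl [ 0.5111 -0.3067  0.0564]
br [ 0.4413 -0.4049  0.0602]
```

View pics/crop1.png

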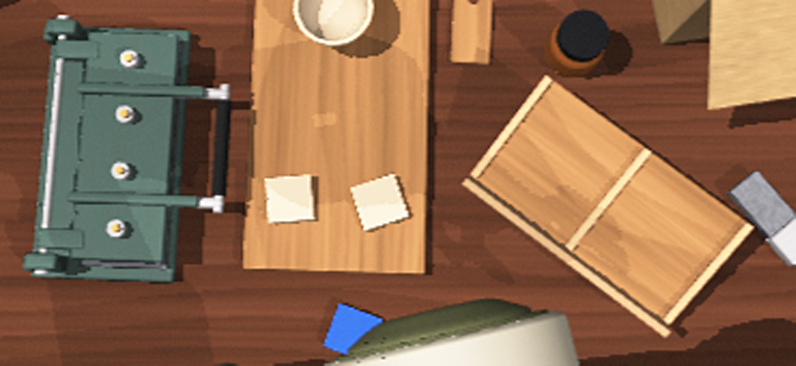

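The crop confirms the blanks: two squares, crop (290,198) and (380,202), lying on the board at the right size and height. There are no rounds, and the blue and red pieces lie off the board, so I leave them. I'll move to above the handle and measure the rack meanwhile.

```bash
python3 -m creep '[{"jaw":-0.1,"travel":[291,553,0],"roll":-0.48},{"jaw":-0.1,"travel":[291,553,0],"roll":-0.48},{"jaw":-0.1,"travel":[291,553,0],"roll":-0.48},{"jaw":-0.1,"travel":[291,553,0],"roll":-0.48},{"jaw":-0.1,"travel":[291,553,0],"roll":-0.48},{"jaw":-0.1,"travel":[291,553,0],"roll":-0.48},{"jaw":-0.1,"travel":[291,553,0],"roll":-0.48},{"jaw":-0.1,"travel":[291,553,0],"roll":-0.48},{"jaw":-0.1,"travel":[291,553,0],"roll":-0.48},{"jaw":-0.1,"travel":[291,553,0],"roll":-0.48},{"jaw":-0.1,"travel":[291,553,0],"roll":-0.48},{"jaw":-0.1,"travel":[291,553,0],"roll":-0.48}]' 60
python3 - <<'E'
from h import *
np.set_printoptions(precision=4,suppress=True)
P=cloud("top",np.load("top0.npy"))
m=np.zeros((480,640),np.uint8)
L=np.array([[418,200],[438,215],[408,238],[393,228]]);R=np.array([[462,240],[490,258],[468,282],[445,264]])
for q in (L,R):
    k=np.zeros_like(m); cv2.fillConvexPoly(k,q,1); X=P[k>0]; c=X.mean(0); n=np.linalg.svd(X-c)[2][2]; n*=np.sign(n[2]); print("plane",c,n,np.degrees(np.arccos(n[2])),np.degrees(np.arctan2(-n[1],-n[0])))
# height above plane map -> rail & strips
k=np.zeros_like(m); cv2.fillConvexPoly(k,L,1);cv2.fillConvexPoly(k,R,1); X=P[k>0]; c=X.mean(0); n=np.linalg.svd(X-c)[2][2]; n*=np.sign(n[2]); print("both",c,n)
h=(P-c)@n
box=np.zeros_like(m); box[175:315,365:520]=1
rail=(h>.02)&(h<.04)&(box>0); X=P[rail]; print("rail",rail.sum(),cv2.minAreaRect((X[:,:2]*1000).astype(np.float32)),h[rail].mean())
st=(h>.0035)&(h<.009)&(box>0); s8=cv2.connectedComponentsWithStats(st.astype(np.uint8)); 
for i in range(1,s8[0]):
    if s8[2][i,4]>25: Y=P[s8[1]==i]; print("strip",s8[2][i,4],s8[3][i],cv2.minAreaRect((Y[:,:2]*1000).astype(np.float32)))
o=observe(); print(o["position"],o["tool_rot"],o["grip_width"],tip_extent)
E
```

```text
time_s: 1.3
position: [0.513, 0.0327, 0.4046]
tool_rot: [[0.999, -0.039, -0.0], [-0.039, -0.999, -0.0], [-0.0, 0.0, -1.0]]
ft_force: [0.4, -0.8, 0.0]
grip_width: 0.0472
gripper_force: 0.0
plane [ 0.5221 -0.2938  0.0658] [0.7939 0.6071 0.0352] 87.98361293554571 -142.59637110343846
plane [ 0.4278 -0.4078  0.0606] [-0.8894 -0.452   0.0684] 86.07919935998638 26.937611387601486
both [ 0.4705 -0.3562  0.063 ] [ 0.7439 -0.6159  0.2593]
rail 1587 ((505.1990966796875, -375.66015625), (443.2196350097656, 40.4905891418457), 50.43796920776367) 0.029850606303010372
strip 471 [443.1274 238.7134] ((485.98992919921875, -360.87841796875), (466.3350830078125, 23.813674926757812), 50.32000732421875)
[0.513  0.0327 0.4046] [[ 0.9992 -0.039  -0.0004]
 [-0.039  -0.9992 -0.    ]
 [-0.0004  0.0001 -1.    ]] 0.047211723891365937 0.1734
```

```bash
python3 -m creep '[{"jaw":-0.1,"travel":[13,23,0],"roll":0},{"jaw":-0.1,"travel":[13,23,-50],"roll":0},{"jaw":-0.1,"travel":[13,23,-100],"roll":0},{"jaw":-0.1,"travel":[13,23,-130],"roll":0},{"jaw":-0.1,"travel":[13,23,-155],"roll":0},{"jaw":-0.1,"travel":[13,23,-175],"roll":0},{"jaw":-0.1,"travel":[13,23,-188],"roll":0},{"jaw":-0.1,"travel":[13,23,-195],"roll":0},{"jaw":1,"travel":[13,23,-195],"roll":0},{"jaw":1,"travel":[13,23,-195],"roll":0},{"jaw":1,"travel":[13,23,-195],"roll":0},{"jaw":1,"travel":[13,23,-195],"roll":0}]' 60
```

```text
time_s: 2.5
position: [0.5254, 0.0558, 0.2105]
tool_rot: [[0.999, -0.04, 0.002], [-0.04, -0.999, 0.005], [0.002, -0.005, -1.0]]
ft_force: [3.5, 20.7, -2.1]
grip_width: 0.0143
gripper_force: 58.4
```

```bash
python3 -m creep '[{"jaw":1,"travel":[0,1,18],"roll":0},{"jaw":1,"travel":[0,4,37],"roll":0},{"jaw":1,"travel":[0,9,54],"roll":0},{"jaw":1,"travel":[1,16,72],"roll":0},{"jaw":1,"travel":[1,25,88],"roll":0},{"jaw":1,"travel":[1,35,104],"roll":0},{"jaw":1,"travel":[2,46,118],"roll":0},{"jaw":1,"travel":[2,59,131],"roll":0},{"jaw":1,"travel":[3,73,143],"roll":0},{"jaw":1,"travel":[3,88,154],"roll":0},{"jaw":1,"travel":[4,105,163],"roll":0},{"jaw":1,"travel":[5,122,170],"roll":0}]' 60
```

```text
time_s: 3.7
position: [0.5299, 0.1746, 0.3837]
tool_rot: [[0.999, -0.04, 0.003], [-0.04, -0.999, -0.006], [0.004, 0.005, -1.0]]
ft_force: [-2.3, -2.7, 4.7]
grip_width: 0.0135
gripper_force: 60.7
```

```bash
python3 -m creep '[{"jaw":1,"travel":[0,18,5],"roll":0},{"jaw":1,"travel":[1,36,9],"roll":0},{"jaw":1,"travel":[2,54,11],"roll":0},{"jaw":1,"travel":[3,73,11],"roll":0},{"jaw":1,"travel":[3,91,9],"roll":0},{"jaw":1,"travel":[4,109,5],"roll":0},{"jaw":1,"travel":[5,127,0],"roll":0},{"jaw":1,"travel":[5,144,-7],"roll":0},{"jaw":1,"travel":[6,160,-16],"roll":0},{"jaw":1,"travel":[7,175,-26],"roll":0},{"jaw":1,"travel":[7,177,-28],"roll":0},{"jaw":1,"travel":[7,177,-28],"roll":0}]' 60
```

```text
time_s: 4.9
position: [0.537, 0.3536, 0.352]
tool_rot: [[0.999, -0.039, -0.001], [-0.039, -0.999, 0.002], [-0.001, -0.002, -1.0]]
ft_force: [-3.9, 1.2, 5.8]
grip_width: 0.0136
gripper_force: 72.9
```

```bash
python3 -m creep '[{"jaw":1,"travel":[0,4,-5],"roll":0},{"jaw":1,"travel":[0,4,-5],"roll":0},{"jaw":1,"travel":[0,4,-5],"roll":0}]' 60; python3 -m creep '[{"jaw":0,"travel":[0,-2,3],"roll":0},{"jaw":0,"travel":[0,-2,3],"roll":0},{"jaw":0,"travel":[0,-2,3],"roll":0},{"jaw":0,"travel":[0,-2,3],"roll":0},{"jaw":0,"travel":[0,-2,30],"roll":0},{"jaw":0,"travel":[0,-2,75],"roll":0},{"jaw":-1,"travel":[0,-52,80],"roll":0},{"jaw":-1,"travel":[0,-102,80],"roll":0},{"jaw":-1,"travel":[0,-150,80],"roll":0},{"jaw":-1,"travel":[0,-200,80],"roll":0},{"jaw":-1,"travel":[0,-250,80],"roll":0},{"jaw":-1,"travel":[0,-300,80],"roll":0}]' 60
python3 - <<'E'
from h import *
np.set_printoptions(precision=4,suppress=True)
c=camera_params("wrist");p,d=get_image("wrist"); cv2.imwrite("pics/w1.png",p[:,:,::-1]); np.savez("w1.npz",d=d,K=c["mtx"],E=c["extrinsics"])
print(c["mtx"],c["extrinsics"])
E
```

```text
time_s: 5.2
position: [0.5365, 0.3548, 0.3512]
tool_rot: [[0.999, -0.04, 0.001], [-0.04, -0.999, -0.005], [0.001, 0.005, -1.0]]
ft_force: [-14.9, -21.2, 32.9]
grip_width: 0.0135
gripper_force: 77.1
time_s: 6.4
position: [0.5373, 0.0549, 0.4264]
tool_rot: [[0.999, -0.039, -0.0], [-0.039, -0.999, 0.0], [-0.0, -0.0, -1.0]]
ft_force: [0.5, -0.5, -0.1]
grip_width: 0.0853
gripper_force: 0.0
[[342.9125   0.     326.4106]
 [  0.     342.9125 246.592 ]
 [  0.       0.       1.    ]] [[-0.0393 -0.9502 -0.3093  0.6156]
 [-0.9992  0.0369  0.0138  0.0516]
 [-0.0017  0.3096 -0.9509  0.3954]
 [ 0.      0.      0.      1.    ]]
```

View pics/w1.png

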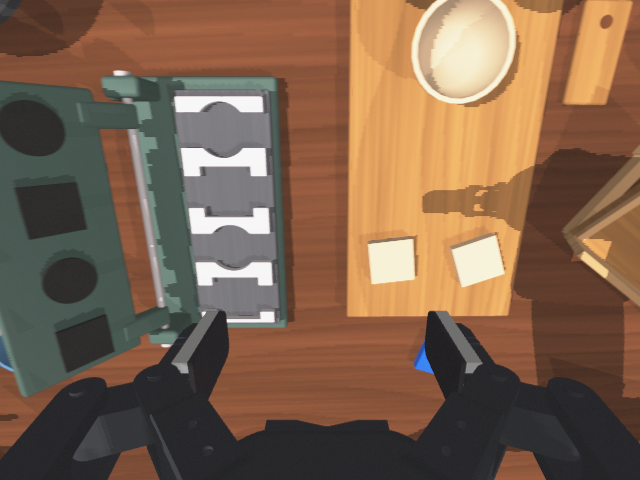

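The wrist view shows the press fully open, the nest with square cavities at (225,180) and (237,292), and both squares undisturbed at (391,260) and (478,259). I'll measure the cavities and tiles.

```bash
cat >> h.py <<'E'
def onplane(uv,c,z):
    K,E=c["mtx"],c["extrinsics"]; r=np.c_[np.asarray(uv,float),np.ones(len(uv))]@np.linalg.inv(K).T@E[:3,:3].T
    return E[:3,3]+r*((z-E[2,3])/r[:,2])[:,None]
E
python3 - <<'E'
from h import *
np.set_printoptions(precision=4,suppress=True)
z=np.load("w1.npz"); c={"mtx":z["K"],"extrinsics":z["E"]}; im=cv2.imread("pics/w1.png").astype(int)
P=cloud("wrist",z["d"],c); print("depth z: white",P[215,230],"floor",P[185,225],"tile",P[260,391],P[259,478])
mn=im.min(2)
w=(mn>200); w[:, :165]=0; w[:, 285:]=0; w[:80]=0; w[325:]=0
l=cv2.connectedComponentsWithStats(w.astype(np.uint8))
for i in range(1,l[0]):
    if l[2][i,4]>150:
        vu=np.argwhere(l[1]==i); X=onplane(vu[:,::-1],c,.034); print(l[2][i],cv2.minAreaRect((X[:,:2]*1000).astype(np.float32)),X[:,0].min(),X[:,0].max())
for (a,b) in ((391,260),(478,259)):
    m=np.zeros((480,640),np.uint8); m[b-38:b+38,a-42:a+42]=((im[b-38:b+38,a-42:a+42,0]>150)&(mn[b-38:b+38,a-42:a+42]>150))
    k=max(cv2.findContours(m,0,1)[0],key=cv2.contourArea)[:,0]; X=onplane(k,c,.03); print("tile",cv2.minAreaRect((X[:,:2]*1000).astype(np.float32)))
k=np.s_[70:345,150:300]
nest=(np.abs(P[...,2]-.034)<.004); nest[:70]=0;nest[330:]=0;nest[:,:165]=0;nest[:,285:]=0
print(cv2.minAreaRect((P[nest][:,:2]*1000).astype(np.float32)),nest.sum())
cv2.imwrite("pics/c2.png",cv2.resize(cv2.imread("pics/w1.png")[70:340,140:300],None,fx=2.2,fy=2.2,interpolation=2))
E
```

```text
depth z: white [0.5361 0.1617 0.0257] floor [0.5689 0.1631 0.025 ] tile [ 0.4773 -0.016   0.0283] [0.6156 0.0516 0.3954]
[ 175   96   88   16 1079] ((648.9356689453125, 156.4039764404297), (85.29839324951172, 13.5624361038208), 87.74115753173828) 0.640499745358467 0.6572723735427297
[ 181  148   86   28 1543] ((593.752685546875, 158.48880004882812), (85.43828582763672, 26.966678619384766), 87.75055694580078) 0.5786186637061969 0.608880982361903
[ 189  208   81   26 1359] ((531.6735229492188, 160.96273803710938), (85.27409362792969, 27.773359298706055), 87.76704406738281) 0.516194710306421 0.5471738126405498
[ 196  262   76   23 1120] ((470.4508361816406, 163.25234985351562), (85.14653015136719, 27.003286361694336), 87.79015350341797) 0.45535869219665615 0.48550187969899994
[227 312  47  10 236] ((414.3199157714844, 151.1176300048828), (55.50342559814453, 12.041037559509277), 87.8028564453125) 0.40726261665621555 0.41986147250173467
tile ((476.0315856933594, -15.98284912109375), (49.34647750854492, 50.23442840576172), 4.77197265625)
tile ((472.2685241699219, -114.3213882446289), (49.5667610168457, 50.685829162597656), 17.886728286743164)
((530.2395629882812, 182.33218383789062), (125.37006378173828, 260.7977600097656), 87.70681762695312) 5451
```

View pics/c2.png

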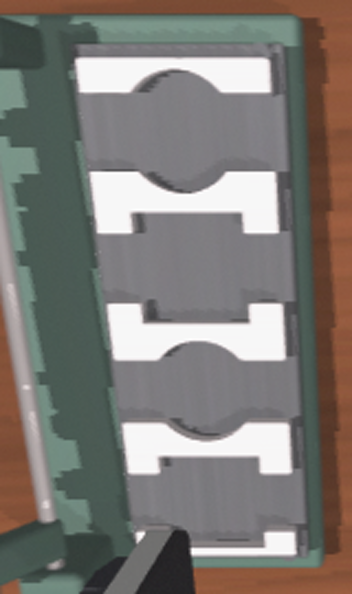

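```bash
python3 -m creep '[{"jaw":-0.55,"travel":[-35,-35,0],"roll":0.122},{"jaw":-0.55,"travel":[-61,-71,0],"roll":0.122},{"jaw":-0.55,"travel":[-61,-71,-50],"roll":0.122},{"jaw":-0.55,"travel":[-61,-71,-100],"roll":0.122},{"jaw":-0.55,"travel":[-61,-71,-150],"roll":0.122},{"jaw":-0.55,"travel":[-61,-71,-190],"roll":0.122},{"jaw":-0.55,"travel":[-61,-71,-215],"roll":0.122},{"jaw":-0.55,"travel":[-61,-71,-225],"roll":0.122},{"jaw":-0.55,"travel":[-61,-71,-230],"roll":0.122},{"jaw":-0.55,"travel":[-61,-71,-230],"roll":0.122}]' 40
python3 - <<'E'
from h import *
p,d=get_image("wrist"); cv2.imwrite("pics/w2.png",p[:,:,::-1]); print(observe()["position"],observe()["ft_force"])
E
```

```text
time_s: 7.45
position: [0.4768, -0.0144, 0.1971]
tool_rot: [[0.997, 0.083, 0.001], [0.083, -0.997, -0.0], [0.001, 0.0, -1.0]]
ft_force: [-0.3, 0.3, 1.0]
grip_width: 0.0664
gripper_force: 0.0
[ 0.4768504  -0.01443326  0.19753646] [0.16460019 0.64913508 0.08578704]
```

View pics/w2.png

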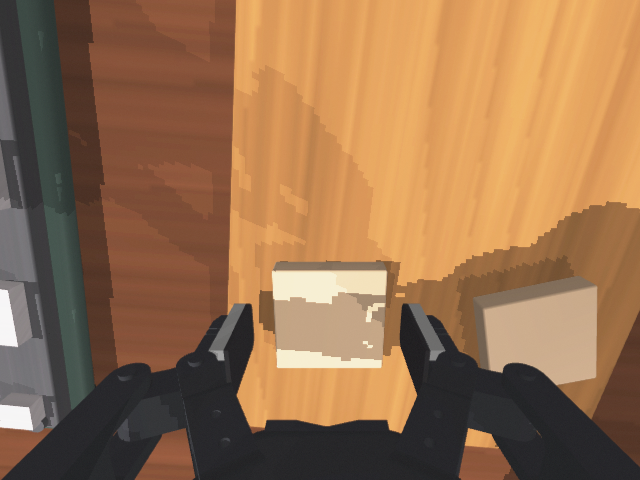

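The tile at (330,318) sits square between the pads at (240,335) and (415,335). I'll feel for the board now.

```bash
python3 -m creep '[{"jaw":-0.55,"travel":[0,0,-2],"roll":0},{"jaw":-0.55,"travel":[0,0,-4],"roll":0},{"jaw":-0.55,"travel":[0,0,-4],"roll":0}]' 40;python3 -m creep '[{"jaw":-0.35,"travel":[0,0,-1],"roll":0},{"jaw":-0.35,"travel":[0,0,-2],"roll":0},{"jaw":-0.35,"travel":[0,0,-2],"roll":0}]' 40
```

```text
time_s: 7.8
position: [0.4765, -0.0144, 0.193]
tool_rot: [[0.997, 0.083, 0.001], [0.083, -0.997, -0.0], [0.001, 0.0, -1.0]]
ft_force: [-0.1, 0.0, 0.7]
grip_width: 0.0661
gripper_force: 0.0
time_s: 8.1
position: [0.4765, -0.0144, 0.1906]
tool_rot: [[0.997, 0.083, -0.0], [0.083, -0.997, 0.0], [-0.0, -0.0, -1.0]]
ft_force: [0.1, -0.0, 0.3]
grip_width: 0.0575
gripper_force: 0.0
```

```bash
python3 -m creep '[{"jaw":-0.35,"travel":[0,0,-2],"roll":0},{"jaw":-0.35,"travel":[0,0,-3],"roll":0},{"jaw":1,"travel":[0,0,-3],"roll":0},{"jaw":1,"travel":[0,0,-3],"roll":0},{"jaw":1,"travel":[0,0,-3],"roll":0},{"jaw":1,"travel":[0,0,-3],"roll":0}]' 40
```

```text
time_s: 8.7
position: [0.4769, -0.0145, 0.1887]
tool_rot: [[0.997, 0.083, 0.002], [0.083, -0.997, -0.001], [0.002, 0.001, -1.0]]
ft_force: [-0.6, -0.4, 11.4]
grip_width: 0.049
gripper_force: 47.1
```

```bash
python3 -m creep '[{"jaw":1,"travel":[0,0,10],"roll":0},{"jaw":1,"travel":[0,0,40],"roll":0},{"jaw":1,"travel":[20,40,60],"roll":-0.06},{"jaw":1,"travel":[40,80,60],"roll":-0.122},{"jaw":1,"travel":[60,120,60],"roll":-0.122},{"jaw":1,"travel":[80,160,60],"roll":-0.122},{"jaw":1,"travel":[87,175,60],"roll":-0.122},{"jaw":1,"travel":[87,175,40],"roll":-0.122},{"jaw":1,"travel":[87,175,34],"roll":-0.122},{"jaw":1,"travel":[87,175,34],"roll":-0.122},{"jaw":1,"travel":[87,175,34],"roll":-0.122}]' 40
python3 - <<'E'
from h import *
p,d=get_image("wrist"); cv2.imwrite("pics/w3.png",p[:,:,::-1]); print(observe()["position"])
c=camera_params("wrist"); np.savez("w3.npz",d=d,K=c["mtx"],E=c["extrinsics"])
E
```

```text
time_s: 9.8
position: [0.5636, 0.1601, 0.2223]
tool_rot: [[0.999, -0.04, 0.0], [-0.04, -0.999, -0.0], [0.0, 0.0, -1.0]]
ft_force: [0.8, 0.6, 0.4]
grip_width: 0.0485
gripper_force: 42.0
[0.5636388  0.16014683 0.2225109 ]
```

View pics/w3.png

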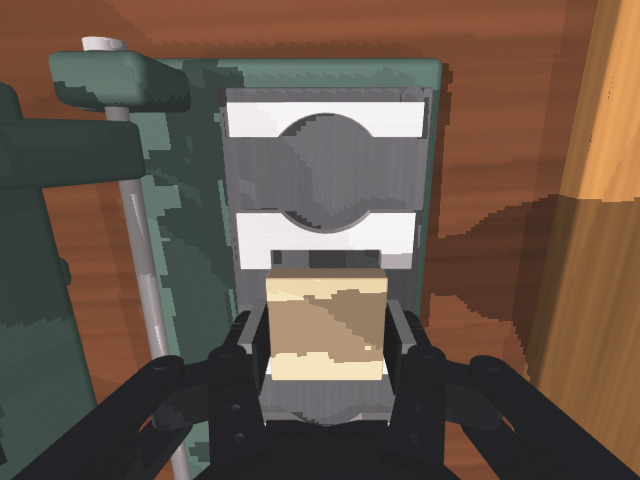

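The tile at (327,325) is above the third cavity, whose far corners show at (271,250) and (381,250). I'll check the sideways fit.

Run:
```python
from h import *
np.set_printoptions(precision=4,suppress=True)
z=np.load("w3.npz"); c={"mtx":z["K"],"extrinsics":z["E"]}; 
A=onplane([(271,250),(381,250)],c,.034); B=onplane([(267,278),(387,278),(272,380),(383,380)],c,.0635); D=onplane([(266,268),(386,268)],c,.0515)
print(A,A.mean(0),"\n",B,B.mean(0),"\n",D)
Q=onplane([(236,268),(412,268),(226,137),(424,137),(325,233),(325,113)],c,.034);print(Q)
```

```text
[[0.5903 0.186  0.034 ]
 [0.5882 0.1327 0.034 ]] [0.5892 0.1594 0.034 ] 
 [[0.5881 0.1833 0.0635]
 [0.5862 0.1347 0.0635]
 [0.5385 0.1857 0.0635]
 [0.5365 0.1358 0.0635]] [0.5623 0.1599 0.0635] 
 [[0.5878 0.1857 0.0515]
 [0.5857 0.1332 0.0515]]
[[0.5816 0.2041 0.034 ]
 [0.5782 0.1174 0.034 ]
 [0.6431 0.201  0.034 ]
 [0.6396 0.1144 0.034 ]
 [0.5978 0.1595 0.034 ]
 [0.6512 0.1573 0.034 ]]
```

```bash
python3 -m creep '[{"jaw":1,"travel":[0,0.5,-10],"roll":0},{"jaw":1,"travel":[0,0.5,-17],"roll":0},{"jaw":1,"travel":[0,0.5,-21],"roll":0},{"jaw":1,"travel":[0,0.5,-24],"roll":0},{"jaw":1,"travel":[0,0.5,-25],"roll":0},{"jaw":1,"travel":[0,0.5,-25],"roll":0}]' 40
```

```text
time_s: 10.45
position: [0.5635, 0.1611, 0.1968]
tool_rot: [[0.999, -0.039, 0.0], [-0.039, -0.999, 0.0], [0.0, -0.0, -1.0]]
ft_force: [0.3, -0.3, -1.0]
grip_width: 0.049
gripper_force: 42.1
```

```bash
python3 -m creep '[{"jaw":-0.3,"travel":[0,0,0],"roll":0},{"jaw":-0.3,"travel":[0,0,0],"roll":0},{"jaw":-0.3,"travel":[0,0,0],"roll":0},{"jaw":-0.3,"travel":[0,0,20],"roll":0},{"jaw":-0.3,"travel":[0,0,60],"roll":0},{"jaw":-0.5,"travel":[-15,-45,75],"roll":0.1},{"jaw":-0.5,"travel":[-30,-91,75],"roll":0.2},{"jaw":-0.5,"travel":[-46,-137,75],"roll":0.3},{"jaw":-0.5,"travel":[-61,-183,75],"roll":0.356},{"jaw":-0.5,"travel":[-76,-229,75],"roll":0.356},{"jaw":-0.5,"travel":[-91,-274,75],"roll":0.356},{"jaw":-0.5,"travel":[-91,-274,75],"roll":0.356}]' 40
python3 - <<'E'
from h import *
np.set_printoptions(precision=4,suppress=True)
o=observe(); print(o["position"],o["tool_rot"][:2,1])
c=camera_params("wrist"); p,d=get_image("wrist"); cv2.imwrite("pics/w4.png",p[:,:,::-1])
m=(p.min(2)>150).astype(np.uint8); m[:200]=0
for k in cv2.findContours(m,0,1)[0]:
    if cv2.contourArea(k)>800: X=onplane(k[:,0],c,.03); print(k[:,0].mean(0),cv2.minAreaRect((X[:,:2]*1000).astype(np.float32)))
E
```

```text
time_s: 11.65
position: [0.4714, -0.1173, 0.2719]
tool_rot: [[0.952, 0.306, 0.0], [0.306, -0.952, -0.001], [0.0, 0.001, -1.0]]
ft_force: [0.4, 0.6, -0.5]
grip_width: 0.0642
gripper_force: 0.0
[ 0.4714 -0.1173  0.2719] [ 0.3058 -0.9521]
[320.4178 254.8288] ((472.3379821777344, -113.80329895019531), (48.616737365722656, 49.3443489074707), 17.774578094482422)
[571.3776 243.4694] ((529.0660400390625, -262.4881591796875), (8.881664276123047, 90.15402221679688), 40.249610900878906)
```

View pics/w4.png

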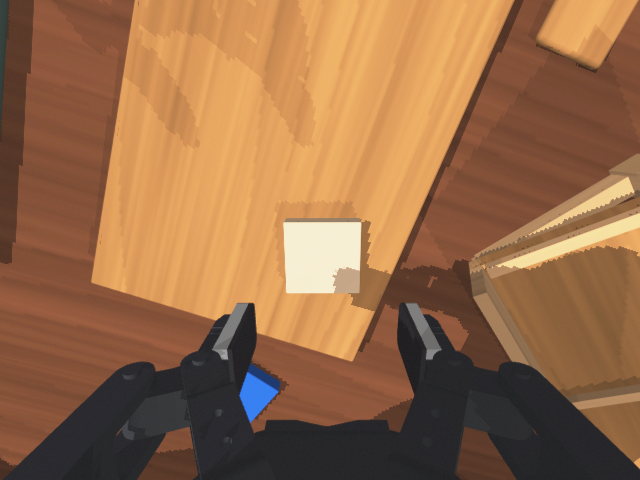

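The blank, centred at (322,256), is where it was. I'll descend and grip it.

```bash
python3 -m creep '[{"jaw":-0.5,"travel":[0,0,-30],"roll":0},{"jaw":-0.5,"travel":[0,0,-55],"roll":0},{"jaw":-0.5,"travel":[0,0,-70],"roll":0},{"jaw":-0.5,"travel":[0,0,-78],"roll":0},{"jaw":-0.5,"travel":[0,0,-82],"roll":0},{"jaw":-0.5,"travel":[0,0,-82],"roll":0}]' 40
python3 - <<'E'
from h import *
o=observe(); print(o["position"])
E
```

```text
time_s: 12.3
position: [0.4727, -0.1125, 0.1898]
tool_rot: [[0.95, 0.312, 0.0], [0.312, -0.95, 0.0], [0.0, 0.0, -1.0]]
ft_force: [0.0, -0.1, 0.2]
grip_width: 0.0642
gripper_force: 0.0
[ 0.47274019 -0.11250223  0.18981391]
```

```bash
python3 -m creep '[{"jaw":1,"travel":[0,0,0],"roll":0},{"jaw":1,"travel":[0,0,0],"roll":0},{"jaw":1,"travel":[0,0,0],"roll":0},{"jaw":1,"travel":[0,0,0],"roll":0},{"jaw":1,"travel":[0,0,0],"roll":0}]' 40
```

```text
time_s: 12.8
position: [0.4727, -0.1128, 0.1906]
tool_rot: [[0.95, 0.311, 0.002], [0.311, -0.95, -0.0], [0.001, 0.001, -1.0]]
ft_force: [-0.0, 2.4, 6.7]
grip_width: 0.049
gripper_force: 42.0
```

```bash
python3 -m creep '[{"jaw":1,"travel":[0,0,10],"roll":0},{"jaw":1,"travel":[0,0,40],"roll":0},{"jaw":1,"travel":[-4,35,60],"roll":-0.1},{"jaw":1,"travel":[-10,80,60],"roll":-0.2},{"jaw":1,"travel":[-15,125,60],"roll":-0.3},{"jaw":1,"travel":[-20,170,60],"roll":-0.356},{"jaw":1,"travel":[-26,215,60],"roll":-0.356},{"jaw":1,"travel":[-32,255,60],"roll":-0.356},{"jaw":1,"travel":[-34,278,60],"roll":-0.356},{"jaw":1,"travel":[-34,278,35],"roll":-0.356},{"jaw":1,"travel":[-34,278,33],"roll":-0.356},{"jaw":1,"travel":[-34,278,33],"roll":-0.356}]' 40
python3 - <<'E'
from h import *
o=observe(); print(o["position"],o["tool_rot"][:2,1])
c=camera_params("wrist");p,d=get_image("wrist"); cv2.imwrite("pics/w5.png",p[:,:,::-1])
np.savez("w5.npz",d=d,K=c["mtx"],E=c["extrinsics"])
E
```

```text
time_s: 14.0
position: [0.4386, 0.1648, 0.2231]
tool_rot: [[0.999, -0.04, -0.001], [-0.04, -0.999, -0.0], [-0.001, 0.0, -1.0]]
ft_force: [0.4, -0.2, -1.2]
grip_width: 0.0484
gripper_force: 41.7
[0.43857912 0.16484061 0.22307184] [-0.03952044 -0.99921874]
```

View pics/w5.png

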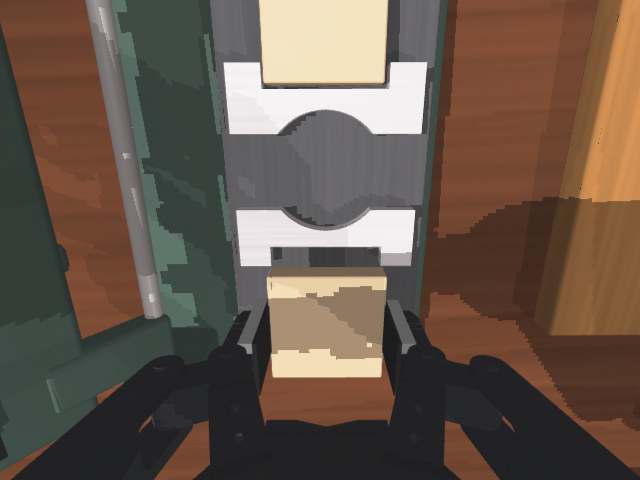

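Same relation as at the first cavity, where the seated blank shows at the top (323,40). I'll lower this one and release.

```bash
python3 -m creep '[{"jaw":1,"travel":[0,0.5,-10],"roll":0},{"jaw":1,"travel":[0,0.5,-17],"roll":0},{"jaw":1,"travel":[0,0.5,-21],"roll":0},{"jaw":1,"travel":[0,0.5,-24],"roll":0},{"jaw":1,"travel":[0,0.5,-25],"roll":0},{"jaw":1,"travel":[0,0.5,-25],"roll":0},{"jaw":-0.3,"travel":[0,0.5,-25],"roll":0},{"jaw":-0.3,"travel":[0,0.5,-25],"roll":0},{"jaw":-0.3,"travel":[0,0.5,-25],"roll":0},{"jaw":-0.3,"travel":[0,0.5,0],"roll":0},{"jaw":-0.3,"travel":[0,0.5,50],"roll":0},{"jaw":-0.3,"travel":[0,0.5,100],"roll":0}]' 40
python3 -m creep '[{"jaw":-0.1,"travel":[0,-50,30],"roll":0},{"jaw":-0.1,"travel":[20,-90,60],"roll":0},{"jaw":-0.1,"travel":[40,-110,80],"roll":0},{"jaw":-0.1,"travel":[40,-110,80],"roll":0}]' 40
python3 - <<'E'
from h import *
o=observe(); print(o["position"])
c=camera_params("wrist");p,d=get_image("wrist"); P=cloud("wrist",d,c); cv2.imwrite("pics/w6.png",p[:,:,::-1])
q=proj("wrist",[(.4386,.1653,.038),(.5625,.1605,.038)],c).round().astype(int); print(q)
for u,v in q: 
    a=P[v-12:v+13,u-12:u+13,2]; print(a.min(),np.median(a),a.max())
m=(p.min(2)>150).astype(np.uint8)
g=(p.astype(int)[...,0]-p[...,2]>10)&(p.min(2)>130)
for k in cv2.findContours(g.astype(np.uint8),0,1)[0]:
    if cv2.contourArea(k)>800: X=onplane(k[:,0],c,.038); print(k[:,0].mean(0),cv2.minAreaRect((X[:,:2]*1000).astype(np.float32)))
E
```

```text
time_s: 15.25
position: [0.4383, 0.1655, 0.3238]
tool_rot: [[0.999, -0.039, -0.002], [-0.039, -0.999, -0.0], [-0.002, 0.0, -1.0]]
ft_force: [0.2, 0.5, -1.2]
grip_width: 0.0559
gripper_force: 0.0
time_s: 15.65
position: [0.4805, 0.0527, 0.4056]
tool_rot: [[0.999, -0.043, 0.007], [-0.043, -0.999, -0.002], [0.007, 0.001, -1.0]]
ft_force: [0.6, 0.9, 0.7]
grip_width: 0.047
gripper_force: 0.0
[0.48051325 0.05272631 0.4056338 ]
[[221 263]
 [208 139]]
0.035146542931603575 0.03793458070886874 0.37525510113577104
0.0356415164835433 0.03796521904651762 0.37525510113577104
[220.21787709 263.98324022] ((437.28411865234375, 165.90882873535156), (50.39185333251953, 49.399932861328125), 87.85707092285156)
[206.45070423 138.88262911] ((561.9747314453125, 161.53756713867188), (50.02240753173828, 49.321807861328125), 87.8010025024414)
[464.26237624   8.37128713] ((654.991943359375, -73.68976593017578), (74.76183319091797, 18.28427505493164), 87.50251007080078)
```

View pics/w6.png

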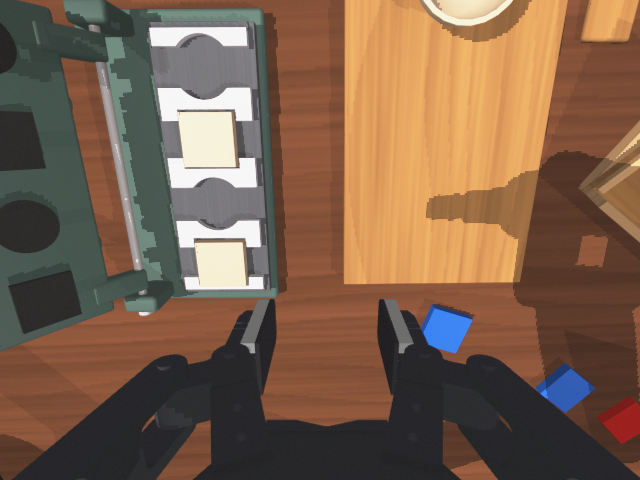

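Both blanks sit seated in their cavities, at (220,263) and (207,139), tops at 38 mm, and the board holds no other blank. Next I grip the handle of the open platen.

```bash
python3 -m creep '[{"jaw":-0.1,"travel":[10,40,27],"roll":0},{"jaw":-0.1,"travel":[20,88,27],"roll":0},{"jaw":-0.1,"travel":[30,136,27],"roll":0},{"jaw":-0.1,"travel":[40,184,27],"roll":0},{"jaw":-0.1,"travel":[50,232,27],"roll":0},{"jaw":-0.1,"travel":[57,278,27],"roll":0},{"jaw":-0.1,"travel":[57,301,27],"roll":0},{"jaw":-0.1,"travel":[57,301,0],"roll":0},{"jaw":-0.1,"travel":[57,301,-30],"roll":0},{"jaw":-0.1,"travel":[57,301,-45],"roll":0},{"jaw":-0.1,"travel":[57,301,-53],"roll":0},{"jaw":-0.1,"travel":[57,301,-53],"roll":0}]' 60
python3 -m creep '[{"jaw":1,"travel":[0,0,0],"roll":0},{"jaw":1,"travel":[0,0,0],"roll":0},{"jaw":1,"travel":[0,0,0],"roll":0},{"jaw":1,"travel":[0,0,0],"roll":0}]' 60
```

```text
time_s: 16.9
position: [0.5349, 0.3571, 0.3482]
tool_rot: [[0.999, -0.038, -0.003], [-0.038, -0.999, -0.001], [-0.003, 0.001, -1.0]]
ft_force: [-0.1, -0.7, -0.3]
grip_width: 0.0468
gripper_force: 0.0
time_s: 17.3
position: [0.5356, 0.3548, 0.351]
tool_rot: [[0.999, -0.041, 0.0], [-0.041, -0.999, -0.005], [0.0, 0.005, -1.0]]
ft_force: [-3.9, -13.9, 4.5]
grip_width: 0.0141
gripper_force: 58.5
```

```bash
python3 -m creep '[{"jaw":1,"travel":[-1,-15,10],"roll":0},{"jaw":1,"travel":[-1,-31,19],"roll":0},{"jaw":1,"travel":[-2,-48,26],"roll":0},{"jaw":1,"travel":[-3,-66,32],"roll":0},{"jaw":1,"travel":[-3,-84,36],"roll":0},{"jaw":1,"travel":[-4,-103,38],"roll":0},{"jaw":1,"travel":[-5,-121,38],"roll":0},{"jaw":1,"travel":[-5,-139,36],"roll":0},{"jaw":1,"travel":[-6,-158,32],"roll":0},{"jaw":1,"travel":[-7,-175,27],"roll":0},{"jaw":1,"travel":[-7,-192,19],"roll":0},{"jaw":1,"travel":[-8,-208,11],"roll":0}]' 60
```

```text
time_s: 18.5
position: [0.5272, 0.1473, 0.3627]
tool_rot: [[0.999, -0.04, 0.004], [-0.04, -0.999, 0.001], [0.004, -0.001, -1.0]]
ft_force: [4.8, 4.2, 0.6]
grip_width: 0.014
gripper_force: 67.0
```

```bash
python3 -m creep '[{"jaw":1,"travel":[-1,-15,-10],"roll":0},{"jaw":1,"travel":[-1,-29,-22],"roll":0},{"jaw":1,"travel":[-2,-42,-36],"roll":0},{"jaw":1,"travel":[-2,-54,-50],"roll":0},{"jaw":1,"travel":[-2,-64,-66],"roll":0},{"jaw":1,"travel":[-3,-72,-82],"roll":0},{"jaw":1,"travel":[-3,-79,-99],"roll":0},{"jaw":1,"travel":[-3,-84,-117],"roll":0},{"jaw":1,"travel":[-3,-86,-126],"roll":0},{"jaw":1,"travel":[-3,-87,-135],"roll":0},{"jaw":1,"travel":[-3,-88,-144],"roll":0},{"jaw":1,"travel":[-3,-88,-144],"roll":0}]' 60
```

```text
time_s: 19.7
position: [0.5245, 0.0585, 0.2167]
tool_rot: [[0.999, -0.04, -0.0], [-0.04, -0.999, -0.003], [-0.0, 0.003, -1.0]]
ft_force: [-1.3, -12.5, -1.6]
grip_width: 0.0141
gripper_force: 78.0
```

```bash
python3 -m creep '[{"jaw":1,"travel":[0,0,-3],"roll":0},{"jaw":1,"travel":[0,0,-6],"roll":0},{"jaw":1,"travel":[0,0,-8],"roll":0},{"jaw":1,"travel":[0,0,-10],"roll":0},{"jaw":1,"travel":[0,0,-10],"roll":0},{"jaw":1,"travel":[0,0,-10],"roll":0}]' 60
```

```text
time_s: 20.3
position: [0.5245, 0.0581, 0.2076]
tool_rot: [[0.999, -0.039, 0.0], [-0.039, -0.999, -0.005], [0.0, 0.005, -1.0]]
ft_force: [-3.5, -17.8, 0.1]
grip_width: 0.0137
gripper_force: 79.3
```

```bash
python3 -m creep '[{"jaw":1,"travel":[0,0,-2],"roll":0},{"jaw":1,"travel":[0,0,-4],"roll":0},{"jaw":1,"travel":[0,0,-4],"roll":0},{"jaw":1,"travel":[0,0,-4],"roll":0}]' 60
python3 -m creep '[{"jaw":1,"travel":[0,0,-2],"roll":0},{"jaw":1,"travel":[0,0,-4],"roll":0},{"jaw":1,"travel":[0,0,-4],"roll":0},{"jaw":1,"travel":[0,0,-4],"roll":0}]' 60
```

```text
time_s: 20.7
position: [0.5245, 0.0579, 0.2037]
tool_rot: [[0.999, -0.039, 0.0], [-0.039, -0.999, -0.005], [0.0, 0.005, -1.0]]
ft_force: [-3.7, -19.7, 1.9]
grip_width: 0.0139
gripper_force: 79.6
time_s: 21.1
position: [0.5244, 0.0579, 0.2002]
tool_rot: [[0.999, -0.039, 0.0], [-0.039, -0.999, -0.005], [0.001, 0.005, -1.0]]
ft_force: [-5.7, -20.2, 8.4]
grip_width: 0.0135
gripper_force: 80.1
```

```bash
python3 -m creep '[{"jaw":1,"travel":[0,0,-2],"roll":0},{"jaw":1,"travel":[0,0,-4],"roll":0},{"jaw":1,"travel":[0,0,-4],"roll":0},{"jaw":1,"travel":[0,0,-4],"roll":0}]' 60
python3 - <<'E'
from h import *
c=camera_params("top");p,d=get_image("top");P=cloud("top",d,c);cv2.imwrite("pics/t2.png",p[150:320,160:530,::-1])
for u,v in ((263,200),(263,237),(262,196),(262,240),(200,220),(235,190)): print(u,v,P[v,u])
E
```

```text
time_s: 21.5
position: [0.5243, 0.0579, 0.1989]
tool_rot: [[0.999, -0.039, 0.003], [-0.039, -0.999, -0.006], [0.003, 0.006, -1.0]]
ft_force: [-14.7, -20.6, 36.8]
grip_width: 0.014
gripper_force: 84.1
263 200 [0.49873685 0.01184755 0.35353042]
263 237 [0.43557385 0.00929544 0.36170542]
262 196 [0.50709048 0.01459842 0.34735461]
262 240 [0.42956321 0.00967972 0.36917894]
200 220 [0.46147065 0.1094418  0.37291272]
235 190 [0.52404233 0.06543765 0.32308136]
```

Run:
```python
from h import *
c=camera_params("side");p,d=get_image("side");cv2.imwrite("pics/s2.png",cv2.resize(p[220:370,130:310,::-1],None,fx=3.3,fy=3.3,interpolation=2))
A=cloud("side",np.load("side0.npy"),c);B=cloud("side",d,c)
for n,(u0,u1,v0,v1) in dict(platen=(195,255,265,300),far=(180,215,262,285),handarms=(240,275,240,275),base=(215,240,340,350)).items():
    a=A[v0:v1,u0:u1,2];b=B[v0:v1,u0:u1,2];print(n,np.median(a),np.median(b),np.median(b-a),np.percentile(b-a,[10,25,75,90]).round(4))
```

```text
platen 0.05699042532688481 0.05698670683196383 -1.528183170496078e-05 [-0.002  -0.0011  0.0011  0.0022]
far 0.05728718694148194 0.057240466687585645 -5.6056444346475054e-05 [-0.0022 -0.0012  0.001   0.002 ]
handarms 0.01922207967737999 0.06221440231688369 0.020400509960619595 [-0.0014  0.0002  0.0654  0.0909]
base 0.029199895882327354 0.02967427261167077 1.721315681230129e-05 [-0.0025 -0.0011  0.0011  0.0021]
```

View pics/s2.png

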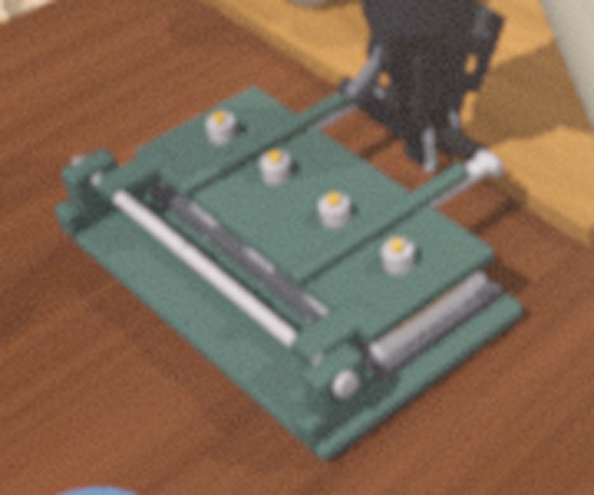

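The platen lies where it did when fully shut (height change 0.0 mm, 37 N hard stop), so the blanks are stamped. I'll re-grip and open it.

```bash
python3 -m creep '[{"jaw":1,"travel":[0,0,8],"roll":0},{"jaw":0,"travel":[0,0,12],"roll":0},{"jaw":0,"travel":[0,0,20],"roll":0},{"jaw":0,"travel":[0,0,24],"roll":0},{"jaw":0,"travel":[0,0,24],"roll":0},{"jaw":1,"travel":[0,0,24],"roll":0},{"jaw":1,"travel":[0,0,24],"roll":0},{"jaw":1,"travel":[0,0,24],"roll":0},{"jaw":1,"travel":[0,0,24],"roll":0}]' 70
```

```text
time_s: 22.5
position: [0.5245, 0.0583, 0.2185]
tool_rot: [[0.999, -0.038, -0.002], [-0.038, -0.999, -0.006], [-0.001, 0.006, -1.0]]
ft_force: [-3.3, -22.1, 1.9]
grip_width: 0.0135
gripper_force: 68.2
```

```bash
python3 -m creep '[{"jaw":1,"travel":[0,1,11],"roll":0},{"jaw":1,"travel":[0,4,29],"roll":0},{"jaw":1,"travel":[0,9,47],"roll":0},{"jaw":1,"travel":[1,16,64],"roll":0},{"jaw":1,"travel":[1,24,81],"roll":0},{"jaw":1,"travel":[1,34,96],"roll":0},{"jaw":1,"travel":[2,46,111],"roll":0},{"jaw":1,"travel":[2,59,124],"roll":0},{"jaw":1,"travel":[3,73,136],"roll":0},{"jaw":1,"travel":[3,88,146],"roll":0},{"jaw":1,"travel":[4,104,155],"roll":0},{"jaw":1,"travel":[5,121,162],"roll":0}]' 70
```

```text
time_s: 23.7
position: [0.5298, 0.1795, 0.3869]
tool_rot: [[0.999, -0.042, 0.011], [-0.042, -0.999, -0.007], [0.011, 0.006, -1.0]]
ft_force: [-6.1, -19.6, 37.8]
grip_width: 0.0132
gripper_force: 76.0
```

```bash
python3 -m creep '[{"jaw":1,"travel":[0,14,9],"roll":0},{"jaw":1,"travel":[1,32,14],"roll":0},{"jaw":1,"travel":[2,50,17],"roll":0},{"jaw":1,"travel":[3,69,17],"roll":0},{"jaw":1,"travel":[3,87,15],"roll":0}]' 70
```

```text
time_s: 24.2
position: [0.5325, 0.2694, 0.3967]
tool_rot: [[0.999, -0.039, 0.002], [-0.039, -0.999, 0.0], [0.002, -0.0, -1.0]]
ft_force: [1.4, -0.2, 2.6]
grip_width: 0.0134
gripper_force: 71.8
```

```bash
python3 -m creep '[{"jaw":1,"travel":[1,18,-4],"roll":0},{"jaw":1,"travel":[1,36,-9],"roll":0},{"jaw":1,"travel":[2,53,-16],"roll":0},{"jaw":1,"travel":[2,69,-25],"roll":0},{"jaw":1,"travel":[3,84,-36],"roll":0},{"jaw":1,"travel":[3,86,-39],"roll":0},{"jaw":1,"travel":[3,86,-39],"roll":0}]' 70
```

```text
time_s: 24.9
position: [0.5356, 0.3544, 0.3582]
tool_rot: [[0.999, -0.039, 0.002], [-0.039, -0.999, -0.002], [0.002, 0.002, -1.0]]
ft_force: [-2.8, -7.7, 15.3]
grip_width: 0.0134
gripper_force: 78.2
```

```bash
python3 -m creep '[{"jaw":1,"travel":[0,3,-3],"roll":0},{"jaw":1,"travel":[0,3,-3],"roll":0},{"jaw":1,"travel":[0,3,-3],"roll":0}]' 70; python3 -m creep '[{"jaw":0,"travel":[0,-2,3],"roll":0},{"jaw":0,"travel":[0,-2,3],"roll":0},{"jaw":0,"travel":[0,-2,3],"roll":0},{"jaw":0,"travel":[0,-2,3],"roll":0},{"jaw":0,"travel":[0,-2,30],"roll":0},{"jaw":0,"travel":[0,-2,70],"roll":0},{"jaw":-0.3,"travel":[0,-45,70],"roll":0},{"jaw":-0.3,"travel":[0,-93,70],"roll":0},{"jaw":-0.3,"travel":[0,-142,70],"roll":0},{"jaw":-0.3,"travel":[-20,-185,70],"roll":0},{"jaw":-0.3,"travel":[-40,-190,70],"roll":0},{"jaw":-0.3,"travel":[-40,-190,70],"roll":0}]' 40
python3 - <<'E'
from h import *
o=observe(); print(o["position"])
c=camera_params("side");p,d=get_image("side");B=cloud("side",d,c)
q=(B[...,2]>.10)&(B[...,2]<.26)&(abs(B[...,0]-.53)<.14)&(abs(B[...,1]-.3)<.12); X=B[q]; print(q.sum(),X[:,2].max(),X[:,1].max(),X[:,1].min())
c=camera_params("wrist");p,d=get_image("wrist"); cv2.imwrite("pics/w7.png",p[:,:,::-1])
g=(p.astype(int)[...,0]-p[...,2]>10)&(p.min(2)>130); g[400:]=0
for k in cv2.findContours(g.astype(np.uint8),0,1)[0]:
    if cv2.contourArea(k)>800: X=onplane(k[:,0],c,.038); print(k[:,0].mean(0),cv2.minAreaRect((X[:,:2]*1000).astype(np.float32)))
E
```

```text
time_s: 25.2
position: [0.5355, 0.3553, 0.3581]
tool_rot: [[0.999, -0.041, 0.004], [-0.041, -0.999, -0.007], [0.004, 0.006, -1.0]]
ft_force: [-9.8, -24.8, 33.3]
grip_width: 0.0135
gripper_force: 80.3
time_s: 26.4
position: [0.4942, 0.1667, 0.4238]
tool_rot: [[0.999, -0.041, -0.001], [-0.041, -0.999, 0.0], [-0.001, -0.0, -1.0]]
ft_force: [0.9, -0.3, -0.3]
grip_width: 0.0555
gripper_force: 0.0
[0.49419378 0.16674175 0.4238447 ]
2830 0.25925025637226146 0.3634083951522477 0.19320146638733415
[330.22485207 264.0591716 ] ((437.1817626953125, 166.10287475585938), (50.25469207763672, 49.596981048583984), 88.28694152832031)
[330.12060302 146.19095477] ((561.6133422851562, 161.73367309570312), (50.0753173828125, 49.7122688293457), 87.68887329101562)
[598.25358852  16.0861244 ] ((660.69140625, -79.87857818603516), (78.89158630371094, 32.59207534790039), 87.6621322631836)
```

View pics/w7.png

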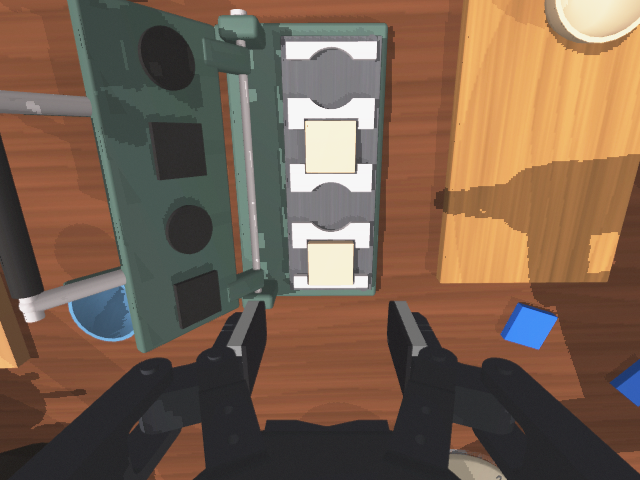

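The press lies open against its stop and both tiles sit in place, at (330,147) and (330,264). I'll pick the one in the third cavity.

```bash
python3 -m creep '[{"jaw":-0.3,"travel":[35,-3,0],"roll":0},{"jaw":-0.3,"travel":[69,-6,-20],"roll":0},{"jaw":-0.3,"travel":[69,-6,-70],"roll":0},{"jaw":-0.3,"travel":[69,-6,-120],"roll":0},{"jaw":-0.3,"travel":[69,-6,-165],"roll":0},{"jaw":-0.3,"travel":[69,-6,-195],"roll":0},{"jaw":-0.3,"travel":[69,-6,-212],"roll":0},{"jaw":-0.3,"travel":[69,-6,-222],"roll":0},{"jaw":-0.3,"travel":[69,-6,-225],"roll":0},{"jaw":-0.3,"travel":[69,-6,-225],"roll":0}]' 40; python3 -m creep '[{"jaw":1,"travel":[0,0,0],"roll":0},{"jaw":1,"travel":[0,0,0],"roll":0},{"jaw":1,"travel":[0,0,0],"roll":0},{"jaw":1,"travel":[0,0,0],"roll":0}]' 50
```

```text
time_s: 27.5
position: [0.5649, 0.162, 0.1988]
tool_rot: [[0.999, -0.039, 0.001], [-0.039, -0.999, 0.0], [0.001, -0.0, -1.0]]
ft_force: [0.3, -0.0, -0.3]
grip_width: 0.0555
gripper_force: 0.0
time_s: 27.9
position: [0.5648, 0.1617, 0.1998]
tool_rot: [[0.999, -0.039, 0.002], [-0.039, -0.999, 0.0], [0.002, -0.0, -1.0]]
ft_force: [0.6, 0.1, 6.4]
grip_width: 0.0488
gripper_force: 52.4
```

```bash
python3 -m creep '[{"jaw":1,"travel":[0,0,12],"roll":0},{"jaw":1,"travel":[0,0,60],"roll":0},{"jaw":1,"travel":[-3,-20,105],"roll":-0.1},{"jaw":1,"travel":[-8,-60,135],"roll":-0.2},{"jaw":1,"travel":[-15,-105,150],"roll":-0.3},{"jaw":1,"travel":[-22,-150,160],"roll":-0.4},{"jaw":1,"travel":[-28,-195,165],"roll":-0.5},{"jaw":1,"travel":[-34,-240,170],"roll":-0.545},{"jaw":1,"travel":[-40,-285,175],"roll":-0.545},{"jaw":1,"travel":[-47,-330,180],"roll":-0.545},{"jaw":1,"travel":[-54,-375,180],"roll":-0.545},{"jaw":1,"travel":[-60,-420,180],"roll":-0.545}]' 50
python3 -m creep '[{"jaw":1,"travel":[-5,-32,0],"roll":0},{"jaw":1,"travel":[-5,-32,0],"roll":0},{"jaw":1,"travel":[-5,-32,0],"roll":0}]' 50
python3 - <<'E'
from h import *
o=observe(); print(o["position"],o["tool_rot"][:2,:2],o["grip_width"])
c=camera_params("wrist");p,d=get_image("wrist"); cv2.imwrite("pics/w8.png",p[:,:,::-1])
np.savez("w8.npz",d=d,K=c["mtx"],E=c["extrinsics"])
c=camera_params("top");p,d=get_image("top"); np.savez("t8.npz",d=d,p=p,K=c["mtx"],E=c["extrinsics"])
E
```

```text
time_s: 29.1
position: [0.5036, -0.2601, 0.3797]
tool_rot: [[0.834, -0.552, 0.0], [-0.552, -0.834, -0.0], [0.001, 0.0, -1.0]]
ft_force: [0.7, 0.4, -0.7]
grip_width: 0.0485
gripper_force: 52.2
time_s: 29.4
position: [0.4992, -0.2906, 0.379]
tool_rot: [[0.833, -0.553, -0.0], [-0.553, -0.833, 0.0], [-0.0, -0.0, -1.0]]
ft_force: [0.3, -0.1, -0.6]
grip_width: 0.0485
gripper_force: 52.2
[ 0.49915011 -0.29060803  0.37898395] [[ 0.83341489 -0.55264781]
 [-0.55264771 -0.83341485]] 0.048521764473532514
```

View pics/w8.png

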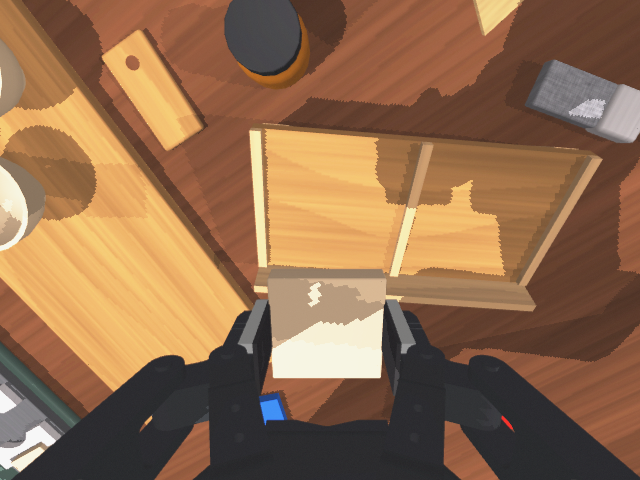

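The rack is in full view: left bay (325,205), right bay (460,230), middle strip (410,205), and the stop rail along row ~285-300. I'll fit it.

Run:
```python
from h import *
np.set_printoptions(precision=4,suppress=True)
def fit(X):
    rng=np.random.default_rng(0);best=None
    for _ in range(300):
        a=X[rng.choice(len(X),3,replace=False)];n=np.cross(a[1]-a[0],a[2]-a[0]);n/=np.linalg.norm(n)+1e-12
        i=abs((X-a[0])@n)<.002
        if best is None or i.sum()>best.sum(): best=i
    X=X[best];c=X.mean(0);n=np.linalg.svd(X-c,full_matrices=False)[2][2];return c,n*np.sign(n[2]),best.mean()
z=np.load("w8.npz"); c={"mtx":z["K"],"extrinsics":z["E"]}; P=cloud("wrist",z["d"],c)
for nm,poly in dict(L=[(275,140),(405,150),(380,262),(275,262)],R=[(440,155),(580,165),(515,270),(410,262)]).items():
    m=np.zeros((480,640),np.uint8); cv2.fillConvexPoly(m,np.array(poly,np.int32),1)
    q=P[(m>0)&(z["d"]>0)]; print(nm,*fit(q))
    if nm=="L": QL=q
    else: QR=q
cc,n,f=fit(np.r_[QL,QR]); print("both",cc,n,f,"tilt",np.degrees(np.arccos(n[2])))
# rail yaw
t=z["d"]>0; h=(P-cc)@n
s=np.zeros_like(t); s[262:312,250:545]=1; s[262:,268:388]=0
r=s&(abs(h-.03)<.005); X=P[r]; v=np.linalg.svd(X-X.mean(0),full_matrices=False)[2][0]; v*=np.sign(v[1]); print("rail top",r.sum(),X.mean(0),v,np.degrees(np.arctan2(v[1],v[0])),"extent",np.sort((X-X.mean(0))@v)[[0,-1]])
ya=np.array([v[0],v[1],0]);ya/=np.linalg.norm(ya); xa=np.cross(ya,n);xa/=np.linalg.norm(xa); print("xa",xa,"ya",ya)
U=(P-cc)@xa; V=(P-cc)@ya
print("rail u range",np.percentile(U[r],[1,5,50,95,99]))
st=t&(abs(h-.006)<.002)&(abs(U)<.06); st[:120]=0; st[300:]=0; st[:,:240]=0; st[:,610:]=0
H,e=np.histogram(V[st],np.arange(-.2,.2,.004)); print([(round(float(a),3),int(k)) for a,k in zip(e,H) if k>40])
b=t&(abs(h)<.002)&(abs(V)<.14); b[:110]=0; H,e=np.histogram(U[b],np.arange(-.12,.12,.005)); print([(round(float(a),3),int(k)) for a,k in zip(e,H)])
np.savez("rack.npz",cc=cc,n=n,xa=xa,ya=ya)
```

```text
L [ 0.5149 -0.3079  0.0592] [-0.2713  0.2098  0.9393] 0.998856244191865
R [ 0.4361 -0.4133  0.06  ] [-0.2716  0.2101  0.9392] 0.9989696791286429
both [ 0.4761 -0.3599  0.0596] [-0.2713  0.21    0.9393] 0.9986220401058853 tilt 20.06682479771641
rail top 1560 [ 0.3821 -0.3452  0.0601] [0.616  0.7878 0.0016] 51.97638889573622 extent [-0.0852  0.1773]
xa [ 0.7399 -0.5786  0.3431] ya [0.616  0.7878 0.    ]
rail u range [-0.0837 -0.0828 -0.0768 -0.0749 -0.0744]
[(-0.132, 439), (-0.128, 575), (-0.124, 351), (-0.004, 589), (0.0, 612), (0.004, 57), (0.12, 228), (0.124, 613), (0.128, 456)]
[(-0.12, 0), (-0.115, 0), (-0.11, 0), (-0.105, 0), (-0.1, 0), (-0.095, 0), (-0.09, 0), (-0.085, 0), (-0.08, 283), (-0.075, 850), (-0.07, 943), (-0.065, 963), (-0.06, 1004), (-0.055, 1042), (-0.05, 1055), (-0.045, 1078), (-0.04, 1125), (-0.035, 1155), (-0.03, 1180), (-0.025, 1224), (-0.02, 1253), (-0.015, 1316), (-0.01, 1347), (-0.005, 1379), (0.0, 1426), (0.005, 1473), (0.01, 1524), (0.015, 1580), (0.02, 1642), (0.025, 1677), (0.03, 1748), (0.035, 1803), (0.04, 1849), (0.045, 1933), (0.05, 1985), (0.055, 1814), (0.06, 0), (0.065, 0), (0.07, 0), (0.075, 0), (0.08, 0), (0.085, 0), (0.09, 0), (0.095, 0), (0.1, 0), (0.105, 0), (0.11, 0)]
```

```bash
python3 -m creep '[{"jaw":1,"travel":[-6,-2,-40],"roll":-0.077},{"jaw":1,"travel":[-6,-2,-80],"roll":-0.077},{"jaw":1,"travel":[-6,-2,-110],"roll":-0.077},{"jaw":1,"travel":[-6,-2,-130],"roll":-0.077},{"jaw":1,"travel":[-6,-2,-138],"roll":-0.077},{"jaw":1,"travel":[-6,-2,-138],"roll":-0.077}]' 50;python3 -m creep '[{"jaw":1,"travel":[0,0,-3],"roll":0},{"jaw":1,"travel":[0,0,-6],"roll":0},{"jaw":1,"travel":[0,0,-9],"roll":0},{"jaw":1,"travel":[0,0,-9],"roll":0}]' 25
```

```text
time_s: 30.1
position: [0.4938, -0.2916, 0.2405]
tool_rot: [[0.79, -0.613, -0.001], [-0.613, -0.79, 0.001], [-0.001, -0.0, -1.0]]
ft_force: [-0.3, 0.2, 0.3]
grip_width: 0.0487
gripper_force: 52.2
time_s: 30.5
position: [0.4935, -0.2924, 0.2317]
tool_rot: [[0.789, -0.614, 0.0], [-0.614, -0.789, 0.0], [-0.0, -0.0, -1.0]]
ft_force: [0.4, 0.0, -1.2]
grip_width: 0.0486
gripper_force: 52.2
```

```bash
python3 -m creep '[{"jaw":1,"travel":[0,0,-1],"roll":0},{"jaw":1,"travel":[0,0,-2],"roll":0},{"jaw":1,"travel":[0,0,-3],"roll":0},{"jaw":1,"travel":[0,0,-4],"roll":0},{"jaw":1,"travel":[0,0,-4],"roll":0}]' 20
```

```text
time_s: 31.0
position: [0.4933, -0.2922, 0.2302]
tool_rot: [[0.789, -0.614, 0.001], [-0.614, -0.789, -0.001], [0.002, 0.0, -1.0]]
ft_force: [-8.2, 6.0, 20.8]
grip_width: 0.0487
gripper_force: 54.7
```

```bash
python3 -m creep '[{"jaw":1,"travel":[0,0,2.5],"roll":0},{"jaw":-0.35,"travel":[0,0,2.5],"roll":0},{"jaw":-0.35,"travel":[0,0,2.5],"roll":0},{"jaw":-0.35,"travel":[0,0,2.5],"roll":0},{"jaw":-0.35,"travel":[0,0,2.5],"roll":0}]' 20
python3 - <<'E'
from h import *
c=camera_params("wrist");p,d=get_image("wrist"); cv2.imwrite("pics/w9.png",p[:,:,::-1])
r=np.load("rack.npz"); P=cloud("wrist",d,c); h=(P-r["cc"])@r["n"];U=(P-r["cc"])@r["xa"];V=(P-r["cc"])@r["ya"]
m=(abs(h-.012)<.0025)&(abs(V-.0635)<.05)&(d>0)&(U>-.068)&(p.min(2)>60)
print(m.sum(),cv2.minAreaRect(np.c_[U[m],V[m]].astype(np.float32)*1000),h[m].mean())
E
```

```text
time_s: 31.5
position: [0.4935, -0.2925, 0.2299]
tool_rot: [[0.789, -0.614, -0.0], [-0.614, -0.789, 0.0], [-0.0, -0.0, -1.0]]
ft_force: [0.1, 0.2, -0.8]
grip_width: 0.0577
gripper_force: 0.0
8096 ((-31.696514129638672, 65.60182189941406), (52.818397521972656, 76.03096008300781), 0.816951334476471) 0.011951227269676115
```

View pics/w9.png

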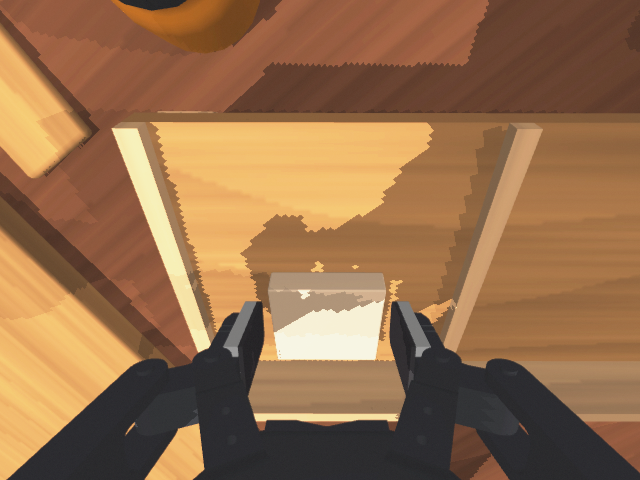

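The tile at (328,325) lies flat in the left bay, about 17 mm up from the rail (row 360). I'll re-grip it lightly and slide it home.

```bash
python3 -m creep '[{"jaw":-0.35,"travel":[0,0,-4],"roll":0},{"jaw":1,"travel":[0,0,-4],"roll":0},{"jaw":1,"travel":[0,0,-4],"roll":0},{"jaw":1,"travel":[0,0,-4],"roll":0},{"jaw":1,"travel":[-3,2.3,-5.4],"roll":0},{"jaw":1,"travel":[-6,4.6,-6.8],"roll":0},{"jaw":1,"travel":[-9,7,-8.2],"roll":0},{"jaw":1,"travel":[-11,8.6,-9.1],"roll":0},{"jaw":1,"travel":[-12,9.3,-9.5],"roll":0},{"jaw":1,"travel":[-12,9.3,-9.5],"roll":0}]' 25
```

```text
time_s: 32.55
position: [0.4814, -0.283, 0.2207]
tool_rot: [[0.789, -0.614, -0.0], [-0.614, -0.789, 0.0], [-0.0, -0.0, -1.0]]
ft_force: [-0.1, 0.7, -0.6]
grip_width: 0.0493
gripper_force: 26.0
```

```bash
python3 -m creep '[{"jaw":1,"travel":[-0.7,0.6,-0.3],"roll":0},{"jaw":1,"travel":[-1.5,1.2,-0.7],"roll":0},{"jaw":1,"travel":[-1.5,1.2,-0.7],"roll":0}]' 25;python3 -m creep '[{"jaw":1,"travel":[-0.7,0.6,-0.3],"roll":0},{"jaw":1,"travel":[-1.5,1.2,-0.7],"roll":0},{"jaw":1,"travel":[-1.5,1.2,-0.7],"roll":0}]' 25
```

```text
time_s: 32.85
position: [0.4799, -0.2819, 0.22]
tool_rot: [[0.789, -0.614, -0.0], [-0.614, -0.789, 0.0], [-0.0, -0.0, -1.0]]
ft_force: [-0.6, -0.2, -1.6]
grip_width: 0.0491
gripper_force: 26.0
time_s: 33.15
position: [0.479, -0.2811, 0.2199]
tool_rot: [[0.789, -0.614, 0.003], [-0.614, -0.789, -0.002], [0.003, 0.0, -1.0]]
ft_force: [4.5, -2.3, 0.6]
grip_width: 0.049
gripper_force: 26.1
```

```bash
python3 -m creep '[{"jaw":1,"travel":[-1.5,1.2,-0.5],"roll":0},{"jaw":1,"travel":[-1.5,1.2,-0.5],"roll":0},{"jaw":-0.35,"travel":[0,0,0],"roll":0},{"jaw":-0.35,"travel":[0,0,0],"roll":0},{"jaw":-0.35,"travel":[0,0,0],"roll":0},{"jaw":-0.35,"travel":[0,0,30],"roll":0},{"jaw":-0.35,"travel":[0,0,80],"roll":0},{"jaw":-0.35,"travel":[0,0,120],"roll":0},{"jaw":-0.35,"travel":[0,0,120],"roll":0}]' 25
python3 - <<'E'
from h import *
c=camera_params("wrist");p,d=get_image("wrist"); cv2.imwrite("pics/w10.png",p[:,:,::-1]); print(observe()["position"])
r=np.load("rack.npz"); P=cloud("wrist",d,c); h=(P-r["cc"])@r["n"];U=(P-r["cc"])@r["xa"];V=(P-r["cc"])@r["ya"]
m=(abs(h-.012)<.003)&(abs(V-.0635)<.05)&(d>0)&(abs(U)<.08)
print(m.sum(),cv2.minAreaRect(np.c_[U[m],V[m]].astype(np.float32)*1000),h[m].mean(),np.percentile(U[m],[1,50,99]),np.percentile(V[m],[1,50,99]))
E
python3 -m creep '[{"jaw":-0.3,"travel":[-4,40,20],"roll":0.12},{"jaw":-0.3,"travel":[-8,85,30],"roll":0.25},{"jaw":-0.3,"travel":[-12,130,30],"roll":0.37},{"jaw":-0.3,"travel":[-16,175,30],"roll":0.5},{"jaw":-0.3,"travel":[-20,220,30],"roll":0.625},{"jaw":-0.3,"travel":[-24,265,30],"roll":0.625},{"jaw":-0.3,"travel":[-28,310,30],"roll":0.625},{"jaw":-0.3,"travel":[-32,355,20],"roll":0.625},{"jaw":-0.3,"travel":[-36,400,0],"roll":0.625},{"jaw":-0.3,"travel":[-40,440,-20],"roll":0.625},{"jaw":-0.3,"travel":[-40,446,-60],"roll":0.625},{"jaw":-0.3,"travel":[-40,446,-60],"roll":0.625}]' 25
```

```text
time_s: 34.05
position: [0.4787, -0.2807, 0.3445]
tool_rot: [[0.789, -0.614, 0.007], [-0.614, -0.789, -0.006], [0.009, 0.001, -1.0]]
ft_force: [0.1, 0.6, 0.1]
grip_width: 0.0578
gripper_force: 0.0
[ 0.47838237 -0.28051669  0.34147838]
3647 ((-50.69523620605469, 63.34075927734375), (99.71215057373047, 52.07991409301758), 89.61917114257812) 0.012014982189816911 [-0.07612546 -0.05061921 -0.02516212] [0.02077674 0.06364824 0.1070249 ]
time_s: 35.3
position: [0.4369, 0.1662, 0.2749]
tool_rot: [[0.999, -0.034, -0.011], [-0.034, -0.999, -0.001], [-0.011, 0.002, -1.0]]
ft_force: [-0.2, 0.4, 0.4]
grip_width: 0.0556
gripper_force: 0.0
```

```bash
python3 -m creep '[{"jaw":-0.3,"travel":[0,0,-25],"roll":0},{"jaw":-0.3,"travel":[0,0,-45],"roll":0},{"jaw":-0.3,"travel":[0,0,-60],"roll":0},{"jaw":-0.3,"travel":[0,0,-70],"roll":0},{"jaw":-0.3,"travel":[0,0,-75],"roll":0},{"jaw":-0.3,"travel":[0,0,-75],"roll":0}]' 40;python3 -m creep '[{"jaw":1,"travel":[0,0,0],"roll":0},{"jaw":1,"travel":[0,0,0],"roll":0},{"jaw":1,"travel":[0,0,0],"roll":0},{"jaw":1,"travel":[0,0,0],"roll":0}]' 50
```

```text
time_s: 35.9
position: [0.4387, 0.1649, 0.2044]
tool_rot: [[0.999, -0.037, -0.001], [-0.037, -0.999, -0.0], [-0.001, 0.0, -1.0]]
ft_force: [-0.3, 0.3, -0.6]
grip_width: 0.0556
gripper_force: 0.0
time_s: 36.3
position: [0.4386, 0.1651, 0.2053]
tool_rot: [[0.999, -0.036, 0.001], [-0.036, -0.999, -0.0], [0.001, 0.0, -1.0]]
ft_force: [-1.4, -2.3, 6.5]
grip_width: 0.0478
gripper_force: 51.5
```

```bash
python3 -m creep '[{"jaw":-0.3,"travel":[0,0,0],"roll":0},{"jaw":-0.3,"travel":[0,0,0],"roll":0},{"jaw":-0.3,"travel":[0,0,-4],"roll":0},{"jaw":-0.3,"travel":[0,0,-4],"roll":0},{"jaw":1,"travel":[0,0,-4],"roll":0},{"jaw":1,"travel":[0,0,-4],"roll":0},{"jaw":1,"travel":[0,0,-4],"roll":0},{"jaw":1,"travel":[0,0,-4],"roll":0}]' 50
```

```text
time_s: 37.1
position: [0.4385, 0.1653, 0.2004]
tool_rot: [[0.999, -0.036, -0.0], [-0.036, -0.999, 0.0], [-0.0, -0.0, -1.0]]
ft_force: [-2.0, -0.1, 4.7]
grip_width: 0.0488
gripper_force: 52.1
```

```bash
python3 -m creep '[{"jaw":1,"travel":[0,0,12],"roll":0},{"jaw":1,"travel":[0,0,50],"roll":0},{"jaw":1,"travel":[2,-25,90],"roll":-0.1},{"jaw":1,"travel":[6,-70,100],"roll":-0.22},{"jaw":1,"travel":[10,-115,100],"roll":-0.35},{"jaw":1,"travel":[15,-160,100],"roll":-0.47},{"jaw":1,"travel":[20,-205,100],"roll":-0.6},{"jaw":1,"travel":[24,-250,100],"roll":-0.627},{"jaw":1,"travel":[28,-295,100],"roll":-0.627},{"jaw":1,"travel":[33,-340,100],"roll":-0.627},{"jaw":1,"travel":[38,-385,100],"roll":-0.627},{"jaw":1,"travel":[42,-430,100],"roll":-0.627}]' 50
python3 -m creep '[{"jaw":1,"travel":[1,-18,0],"roll":0},{"jaw":1,"travel":[1,-18,-30],"roll":0},{"jaw":1,"travel":[1,-18,-48],"roll":0},{"jaw":1,"travel":[1,-18,-58],"roll":0},{"jaw":1,"travel":[1,-18,-61],"roll":0},{"jaw":1,"travel":[1,-18,-61],"roll":0}]' 50
```

```text
time_s: 38.3
position: [0.4804, -0.2667, 0.3]
tool_rot: [[0.788, -0.616, -0.0], [-0.616, -0.788, 0.0], [-0.0, -0.0, -1.0]]
ft_force: [0.6, -0.1, -0.2]
grip_width: 0.0481
gripper_force: 52.0
time_s: 38.9
position: [0.4817, -0.2825, 0.2395]
tool_rot: [[0.788, -0.615, 0.0], [-0.615, -0.788, -0.0], [0.0, -0.0, -1.0]]
ft_force: [-0.4, -0.3, -0.4]
grip_width: 0.0486
gripper_force: 52.0
```

```bash
python3 -m creep '[{"jaw":1,"travel":[0,0,-1],"roll":0},{"jaw":1,"travel":[0,0,-2],"roll":0},{"jaw":1,"travel":[0,0,-3],"roll":0},{"jaw":1,"travel":[0,0,-3],"roll":0}]' 20
```

```text
time_s: 39.3
position: [0.4816, -0.2827, 0.2367]
tool_rot: [[0.788, -0.616, 0.001], [-0.616, -0.788, -0.0], [0.001, -0.0, -1.0]]
ft_force: [-0.5, 0.1, 1.0]
grip_width: 0.0484
gripper_force: 52.3
```

```bash
python3 -m creep '[{"jaw":-0.35,"travel":[0,0,-1],"roll":0},{"jaw":-0.35,"travel":[0,0,-1],"roll":0},{"jaw":-0.35,"travel":[0,0,-1],"roll":0},{"jaw":-0.35,"travel":[0,0,-1],"roll":0}]' 20
python3 - <<'E'
from h import *
c=camera_params("wrist");p,d=get_image("wrist"); cv2.imwrite("pics/w11.png",p[:,:,::-1])
r=np.load("rack.npz"); P=cloud("wrist",d,c); h=(P-r["cc"])@r["n"];U=(P-r["cc"])@r["xa"];V=(P-r["cc"])@r["ya"]
m=(abs(V-.0635)<.018)&(d>0)&(U<.0)&(U>-.075)
for a in np.arange(-.075,0,.005):
    k=m&(U>=a)&(U<a+.005)
    if k.sum(): print(round(float(a),3),k.sum(),np.percentile(h[k],[10,50,90]).round(4))
E
```

```text
time_s: 39.7
position: [0.4815, -0.2827, 0.2353]
tool_rot: [[0.788, -0.616, -0.0], [-0.616, -0.788, 0.0], [-0.0, 0.0, -1.0]]
ft_force: [-0.2, -1.0, 0.5]
grip_width: 0.0575
gripper_force: 0.0
-0.075 301 [0.0195 0.0247 0.0295]
-0.07 72 [0.0234 0.0239 0.0242]
-0.065 440 [0.0236 0.0241 0.0246]
-0.06 469 [0.0236 0.024  0.0245]
-0.055 488 [0.0236 0.0241 0.0245]
-0.05 526 [0.0235 0.024  0.0246]
-0.045 560 [0.0235 0.024  0.0246]
-0.04 592 [0.0235 0.024  0.0246]
-0.035 632 [0.0235 0.024  0.0246]
-0.03 1001 [0.0001 0.0237 0.0245]
-0.025 1360 [-0.0004  0.0233  0.0245]
-0.02 2710 [-0.0001  0.0179  0.0239]
-0.015 683 [-0.0006  0.0001  0.0007]
-0.01 1717 [-0.0003  0.0824  0.0845]
-0.005 5961 [0.0005 0.0898 0.0948]
```

```bash
python3 -m creep '[{"jaw":1,"travel":[0,0,-1],"roll":0},{"jaw":1,"travel":[0,0,-1],"roll":0},{"jaw":1,"travel":[0,0,-1],"roll":0},{"jaw":1,"travel":[0,0,-1],"roll":0},{"jaw":1,"travel":[-1.5,1.2,-1.7],"roll":0},{"jaw":1,"travel":[-3,2.3,-2.4],"roll":0},{"jaw":1,"travel":[-4.4,3.5,-3],"roll":0},{"jaw":1,"travel":[-5.5,4.3,-3.6],"roll":0},{"jaw":1,"travel":[-5.5,4.3,-3.6],"roll":0}]' 25;python3 -m creep '[{"jaw":1,"travel":[-0.7,0.6,-0.3],"roll":0},{"jaw":1,"travel":[-1.5,1.2,-0.7],"roll":0},{"jaw":1,"travel":[-1.5,1.2,-0.7],"roll":0}]' 25
```

```text
time_s: 40.65
position: [0.4763, -0.2788, 0.2328]
tool_rot: [[0.788, -0.616, 0.003], [-0.616, -0.788, -0.002], [0.004, 0.0, -1.0]]
ft_force: [0.5, -0.2, 6.6]
grip_width: 0.049
gripper_force: 25.0
time_s: 40.95
position: [0.4749, -0.2776, 0.2321]
tool_rot: [[0.788, -0.616, 0.003], [-0.616, -0.788, -0.003], [0.004, 0.0, -1.0]]
ft_force: [-0.2, -1.0, 6.9]
grip_width: 0.0492
gripper_force: 25.1
```

```bash
python3 -m creep '[{"jaw":1,"travel":[-0.7,0.6,-0.3],"roll":0},{"jaw":1,"travel":[-1.5,1.2,-0.7],"roll":0},{"jaw":1,"travel":[-1.5,1.2,-0.7],"roll":0}]' 25;python3 -m creep '[{"jaw":1,"travel":[-0.7,0.6,-0.3],"roll":0},{"jaw":1,"travel":[-1.5,1.2,-0.7],"roll":0},{"jaw":1,"travel":[-1.5,1.2,-0.7],"roll":0}]' 25
```

```text
time_s: 41.25
position: [0.4741, -0.277, 0.2321]
tool_rot: [[0.788, -0.616, 0.006], [-0.616, -0.788, -0.005], [0.008, 0.0, -1.0]]
ft_force: [5.2, -3.7, 7.4]
grip_width: 0.0493
gripper_force: 25.0
time_s: 41.55
position: [0.4734, -0.2765, 0.232]
tool_rot: [[0.788, -0.616, 0.01], [-0.616, -0.788, -0.008], [0.013, 0.0, -1.0]]
ft_force: [10.8, -5.8, 7.5]
grip_width: 0.049
gripper_force: 25.0
```

```bash
python3 -m creep '[{"jaw":-0.35,"travel":[0.7,-0.6,0.3],"roll":0},{"jaw":-0.35,"travel":[0.7,-0.6,0.3],"roll":0},{"jaw":-0.35,"travel":[0.7,-0.6,0.3],"roll":0},{"jaw":-0.35,"travel":[0.7,-0.6,0.3],"roll":0},{"jaw":-0.35,"travel":[0.7,-0.6,30],"roll":0},{"jaw":-0.35,"travel":[0.7,-0.6,80],"roll":0},{"jaw":-0.35,"travel":[0,0,130],"roll":0},{"jaw":-0.35,"travel":[-40,30,160],"roll":0},{"jaw":-0.35,"travel":[-40,30,160],"roll":0}]' 25
python3 - <<'E'
from h import *
c=camera_params("wrist");p,d=get_image("wrist"); cv2.imwrite("pics/w12.png",p[:,:,::-1])
r=np.load("rack.npz"); P=cloud("wrist",d,c); h=(P-r["cc"])@r["n"];U=(P-r["cc"])@r["xa"];V=(P-r["cc"])@r["ya"]
m=(abs(V-.0635)<.018)&(d>0)&(U<.0)&(U>-.09)
for a in np.arange(-.085,-.01,.005):
    k=m&(U>=a)&(U<a+.005)
    if k.sum(): print(round(float(a),3),k.sum(),np.percentile(h[k],[10,50,90]).round(4))
k=(abs(h-.024)<.0015)&(abs(V-.0635)<.05)&(U>-.07)&(U<0); print("top tile",np.percentile(U[k],[1,99]),np.percentile(V[k],[1,99]))
k=(h>.013)&(h<.022)&(abs(V-.0635)<.02)&(U>-.05)&(U<-.01);print("uphill face2 U",np.median(U[k]),k.sum())
k=(h>.002)&(h<.010)&(abs(V-.0635)<.02)&(U>-.05)&(U<-.01);print("uphill face1 U",np.median(U[k]),k.sum())
E
```

```text
time_s: 42.45
position: [0.4297, -0.2429, 0.3927]
tool_rot: [[0.788, -0.615, 0.003], [-0.615, -0.788, -0.003], [0.004, 0.0, -1.0]]
ft_force: [-0.2, -0.5, -1.0]
grip_width: 0.0575
gripper_force: 0.0
-0.085 133 [0.029  0.03   0.0307]
-0.08 337 [0.0238 0.0295 0.0307]
-0.075 207 [0.0232 0.0241 0.0252]
-0.07 206 [0.0231 0.024  0.0249]
-0.065 210 [0.0232 0.0241 0.0249]
-0.06 218 [0.0232 0.024  0.0249]
-0.055 235 [0.0233 0.024  0.0249]
-0.05 240 [0.0232 0.024  0.0248]
-0.045 246 [0.0232 0.0241 0.0249]
-0.04 245 [0.0231 0.0239 0.0247]
-0.035 266 [0.0232 0.024  0.0249]
-0.03 702 [0.0025 0.0187 0.0245]
-0.025 262 [-0.0009  0.0001  0.0012]
-0.02 261 [-0.0009  0.      0.0009]
-0.015 2631 [0.0021 0.255  0.2582]
-0.01 4833 [0.258  0.2626 0.2665]
top tile [-0.06946038 -0.02544188] [0.03922439 0.0879845 ]
uphill face2 U -0.025487743051677617 192
uphill face1 U -0.02547454765638299 165
```

View pics/w12.png

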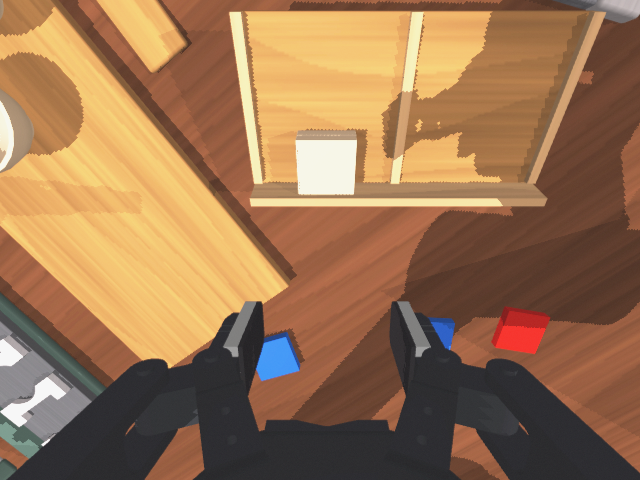

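The pile at (326,165) has both tiles flat, their faces flush and against the rail, in mid-bay. I'll check that the press is still open, then hand in.

Run:
```python
from h import *
c=camera_params("top");p,d=get_image("top");P=cloud("top",d,c)
q=(P[...,2]>.10)&(P[...,2]<.26)&(abs(P[...,0]-.53)<.09)&(P[...,1]>.2)&(P[...,1]<.42)
print("platen up:",q.sum(),P[q].max(0)); 
if q.sum()>100 and P[q][:,1].max()>.33: print(close_job())
```

```text
platen up: 3591 [0.61995592 0.36353198 0.2098466 ]
the job is handed in; nothing more can be done
None
```

I stamped both square blanks in one stroke and stacked them flat against the stop rail in the middle of the left bay, left the press open, and handed the job in at about 42 s; no round blanks were on the board.

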